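# Clamp the test bars on the projector stage to the first click and set the focus

## Task

Set up the projector stage for measuring: move the red spacer from the jaw fixture into the blue tray and lay every aluminium test bar flat on the floor of the fixture's channel, its 36 mm length (spotted ends) along the channel. Then turn the black T-handle clockwise until the jaws have pushed the bars tight against the fixed jaw and the slip clutch clicks, and stop at that first click, before a second. Also turn the focus knob until its white line points at the red index mark, and leave the loupe, ring gauge and brush where they are.

Things in the scene. Friction and masses are not known exactly. Their poses are not given: they have to be found in the camera images.
- fixture: Dark steel jaw fixture, fixed. Origin under its 15 mm base plate (x -125 to +55, y -105 to +105 mm). Open channel along its y, floor at z = 15 mm, between the fixed steel jaw (inner face x = +35) and the moving aluminium jaw (inner face x = -11 mm + joint jaw). Jaws reach y = +-100, tops at z = 27. Room for four bars in a row (y = -72, -24, 24, 72). T-handle axis: vertical, x = -85, y = 0.
- jaw (a joint): Travel of the moving jaw towards the fixed jaw, m; the gap is 46 mm minus this. Turning the T-handle clockwise closes it, 8 mm per rad (drag about 0.03 N m); it stays where left. It pushes bars in the channel against the fixed jaw and stops at a gap of 30 mm.
- clutch (a joint): Slip of the T-handle on its brass spindle disc, rad, 0 at the start. The handle turns the disc until the jaws are tight; then, at about 0.15 N m, the clutch slips: the handle turns on clockwise while disc and jaw stand still, and this value grows. It clicks (torque peaks, then drops) about 0.15 rad into the slip, next near 0.8, then every 0.63 rad. Stays where left.
- handle (a point): On the axis of the fixture's black T-handle: a bar 56 mm long (its x axis), 14 mm thick (y), 28 mm tall, gripped from above across the 14 mm; bar top 8 mm above this point, bar underside 20 mm below, brass disc (44 mm wide, white line on it) 26 mm below. A white dot marks the +x end. Clockwise seen from above tightens.
- spacer: Red plastic transport spacer with two black bands, a square bar 30 x 64 x 30 mm, long along its y axis; origin at its centre. It lies loose in the fixture's channel at the start.
- tray: Blue open parts tray, fixed, 120 mm (x) x 150 mm (y) outside, 30 mm high, walls and floor 4 mm; origin at the centre of its underside.
- focus_unit: White focus drive, fixed, 90 x 90 x 35 mm; origin at the centre of its underside. The index collar and the focus knob sit on its top.
- index_collar: Aluminium ring plate 76 mm across, 4 mm thick, under the focus knob and concentric with it; a red mark lies on it along its +x axis, 24 to 37 mm from the centre. Origin at the centre of its underside. It does not move.
- focus_grip (a point): Focus knob: a grey disc 44 mm across with a black bar grip on top, 42 mm long (its x axis), 12 mm thick (its y axis) and 24 mm tall. This point is on the vertical axis, 10 mm below the top of the bar and 14 mm above the disc. Turns either way with about 0.04 N m of friction and stays where it is left. The white line on top of the bar runs from the axis along +x.
- focus_line (a point): Outer end of the focus knob's white line, 20 mm from the axis.
- loupe: Black bystander loupe, 38 mm across, 34 mm tall; origin under its centre. To be left alone.
- ring_gauge: Steel ring gauge lying flat, 52 mm across, 14 mm tall; bystander, to be left alone. Origin under its centre.
- brush: Cleaning brush lying flat, 140 mm long; bystander, to be left alone.
- bar0: Aluminium test bar of square section, 30 x 36 x 30 mm, the 36 mm along its y axis (the two ends carry a dark round spot); origin at its centre; about 90 g. Lies loose on the black mat (2 mm thick) at the start. Two to four of the bars are present.
- bar1: Aluminium test bar of square section, 30 x 36 x 30 mm, the 36 mm along its y axis (the two ends carry a dark round spot); origin at its centre; about 90 g. Lies loose on the black mat (2 mm thick) at the start. Two to four of the bars are present.
- bar2: Aluminium test bar of square section, 30 x 36 x 30 mm, the 36 mm along its y axis (the two ends carry a dark round spot); origin at its centre; about 90 g. Lies loose on the black mat (2 mm thick) at the start. Two to four of the bars are present.
- bar3: Aluminium test bar of square section, 30 x 36 x 30 mm, the 36 mm along its y axis (the two ends carry a dark round spot); origin at its centre; about 90 g. Lies loose on the black mat (2 mm thick) at the start. Two to four of the bars are present.
Things that resemble listed ones, but are neither listed nor needed, are in the scene too. Several things have the shape of the tray; the one meant has the colours described above.

How it is judged:
By the outcome, as a careful person would: the job done as asked, in the order asked, and still so for the second after the job is handed in, with the robot touching nothing.
Of bar0, bar1, bar2, bar3 only 2 to 4 are there at a start; the rules pass over those that are not, and their reading is None.
At some moment in a run one of spacer may be knocked a few centimetres aside while the robot is not near it.
Once in a run the grip may slacken for a moment while it holds something.
It also fails if it takes over 208 s, if anything falls off the work surface, if the arm or the gripper's body presses on something with over 40 N, if the wrist force passes 120 N, or if a joint passes its speed limit or range.

## Robot

A 6-joint arm with a two-finger parallel gripper is mounted at the origin on the work surface. World frame = base frame: x ahead of the robot, y to its left, z up, the work surface at z = 0. Lengths are in mm, angles in rad, forces in N, time in s.
With the tool pointing down it reaches from about 225 to 875 mm from the base axis. Payload 3.4 kg.
Tool frame: the origin (TCP) lies midway between the tips of the shut fingers; the grasp point (between the pads) lies 19 mm behind it; y points along the fingers, x is the direction in which the jaws open and shut, and the axes are right-handed (so a half turn about y gives the same grasp; the last joint's range is limited). The gripper opens to 85 mm and grips with 20 to 120 N. Pads are 22 mm wide; open, the fingers measure 114 mm over their backs; the gripper's body (76 mm by 85 mm) begins 54 mm behind the grasp point. The pads swing forward as they close: fully open they stand 13 mm farther back than shut.
Start: joints at [1.151, 0.276, 1.505, -0, 1.361, -0.121], TCP at [169.283, 549.554, 197.728] pointing down, gripper open.
Joint ranges: [-2.89, 2.89], [-0.75, 2.08], [0.22, 2.7], [-1.18, 4.32], [0.11, 2.71], [-2.7, 2.7]. Speed limits (rad/s): [2.57, 2.57, 3.14, 3.14, 3.14, 3.14].

## Interface

Orientations are given as a unit quaternion [x, y, z, w].
In Python, from workcell import manip, optics, order gives the robot as it stands.
- The arm moves only by the tool drive_tool, never from a script. Its argument "increments" is a list of rows, each an object with "dp": the shift along the world's x, y, z in mm, a list of three; "turn": the turn about the world's z in rad. A call has exactly 10 rows; each row shifts and turns the commanded pose from where the row before left it; what a row does not reach is not made up. A row lasts 1/10 s, in which the tool goes at most 50 mm and 8.59 degrees, less where a joint would pass 70% of its speed; a pose out of reach is approached as far as the arm can. A call with a gripper value outside its range is refused whole. "claw" is the closure, from 0 (fully open) to 1 (shut), set as the call begins (left out, the last holds). The fingers move at their own pace and stop on an object; "force" is the grip in N (left out, the last holds). Time passes only in rows, so rows that do not move let the fingers close, or fill a call up. It gives the time, the measured TCP pose, the force and the opening at its end, in the units of the state.
- manip.read_state(): the state, without advancing time (a new reading comes with each control period).
- optics.read_camera(name): name is "scene" or "top" or "wrist"; returns the picture (384x512x3 uint8, red, green, blue); there is no depth.
- optics.camera_info(name): a dict with "vertical_fov" (degrees; the focal length in pixels is half the picture's height over the tangent of half this angle, whatever the lens; pixels are square), "cx", "cy" (the principal point, pixels), "dist_coeffs" ([k1, k2, p1, p2, k3] as OpenCV has them; the pictures are not rectified), "R" (3x3) and "t" (3): a world point X has camera coordinates R X + t. Camera axes: x right, y down, z forward; pixel columns grow to the right and rows downward; lengths in mm; the calibration is good to about 2 mm. A picture is of the moment at which its call begins: read the wrist's pose just before it. camera_info takes no time and is no camera call; for the wrist camera it gives the pose at the moment of the call.
- order.sign_off(): hands the job in, once; it reports no verdict.
The state is a dict: "clock": time; "q": joint angles; "joint_vel": joint speeds; "joint_torque": joint torques, N m; "tcp_pos": TCP position; "tcp_rot": TCP orientation; "ft_force": force on the tool from outside, world axes, zero at the start; "moment": the same for the moment, N m; "gripper_width": finger opening in mm.
Only numpy, scipy, OpenCV 4.12 (cv2) and the standard library are available. Lean on these libraries where they do the work, as an engineer would, in place of code of your own. Each camera call takes 0.05 s, during which the arm holds its last target.

## Working session

There is one attempt and no reset: what is moved stays moved. The work goes in short steps, Python scripts to look and compute and a tool call to move; the robot and the scene stay as the last step left them, time stands still between calls to the robot, and variables do not carry over. Pictures are saved under pics/ and viewed, and the job is handed in when it is done.

Besides the shell and the picture viewer there is one more tool, called after "Request:" as name(argument=value, ...), one argument or row to a line, values as JSON. drive_tool: Moves the arm, as the interface text tells. Its arguments: {"type":"object","properties":{"increments":{"type":"array","items":{"type":"object","properties":{"dp":{"type":"array","items":{"type":"number"}},"turn":{"type":"number"}}}},"claw":{"type":"number"},"force":{"type":"number"}},"required":["increments"]}

```bash
ls; mkdir -p pics; cat > h.py <<'E'
import numpy as np, cv2
from workcell import manip, optics, order
def cam(name):
    i=optics.camera_info(name); f=192/np.tan(np.radians(i["vertical_fov"])/2)
    K=np.array([[f,0,i["cx"]],[0,f,i["cy"]],[0,0,1.]])
    return K,np.array(i["dist_coeffs"],float),np.array(i["R"],float),np.array(i["t"],float)
def snap(name,fn,scale=1):
    c=cam(name); im=optics.read_camera(name); b=im[:,:,::-1].copy()
    np.save('pics/'+fn+'.npy',im); np.savez('pics/'+fn+'_c.npz',K=c[0],d=c[1],R=c[2],t=c[3])
    cv2.imwrite('pics/'+fn+'.png',cv2.resize(b,None,fx=1.5,fy=1.5,interpolation=cv2.INTER_CUBIC)); return im
def load(fn):
    z=np.load('pics/'+fn+'_c.npz'); return np.load('pics/'+fn+'.npy'),(z['K'],z['d'],z['R'],z['t'])
def crop(fn,x0,y0,x1,y1,out,s=None):
    im,_=load(fn); c=im[y0:y1,x0:x1,::-1]; s=s or min(780/(x1-x0),580/(y1-y0))
    cv2.imwrite('pics/'+out+'.png',cv2.resize(c,None,fx=s,fy=s,interpolation=cv2.INTER_CUBIC))
def p2w(c,uv,z):
    K,d,R,t=c; p=cv2.undistortPoints(np.array(uv,float).reshape(-1,1,2),K,d).reshape(-1,2)
    r=np.c_[p,np.ones(len(p))]@R; o=-R.T@t
    s=(z-o[2])/r[:,2]; return o+s[:,None]*r
def w2p(c,X):
    K,d,R,t=c; return cv2.projectPoints(np.array(X,float).reshape(-1,1,3),cv2.Rodrigues(R)[0],t,K,d)[0].reshape(-1,2)
def st():
    s=manip.read_state(); print({k:np.round(v,3).tolist() for k,v in s.items()}); return s
E
python3 - <<'E'
from h import *
st()
for n in ["scene","top","wrist"]:
    snap(n,n+"0"); c=cam(n); print(n,c[0][0,0],c[0][:2,2],c[1],(-c[2].T@c[3]).round(1),c[2].round(3).tolist())
E
```

```text
pics
{'clock': 0.0, 'q': [1.151, 0.277, 1.506, 0.0, 1.361, -0.121], 'joint_vel': [-0.0, -0.0, -0.0, 0.001, -0.001, 0.0], 'joint_torque': [-0.001, -41.678, -24.58, 0.0, 0.011, 0.0], 'tcp_pos': [169.017, 548.992, 196.829], 'tcp_rot': [0.569, 0.419, -0.421, -0.569], 'ft_force': [-0.055, -0.762, 0.376], 'moment': [-0.057, -0.03, -0.029], 'gripper_width': 85.501}
scene 475.7294959697713 [263.61148101 190.87042054] [0.01356619 0.         0.         0.         0.        ] [1211.6  661.1  743.3] [[-0.717, 0.697, 0.004], [0.37, 0.386, -0.845], [-0.59, -0.605, -0.535]]
top 415.2221306904942 [254.70355852 191.1344577 ] [-0.13821741  0.          0.          0.          0.        ] [ 397.6  -67.1 1404. ] [[-0.012, -1.0, -0.021], [-0.995, 0.014, -0.094], [0.094, 0.02, -0.995]]
wrist 270.6707016019828 [256.37923141 193.95936876] [-0.02672462  0.          0.          0.          0.        ] [ 91.9 572.6 372.9] [[0.294, 0.956, -0.001], [0.908, -0.279, 0.313], [0.298, -0.093, -0.95]]
```

View pics/top0.png

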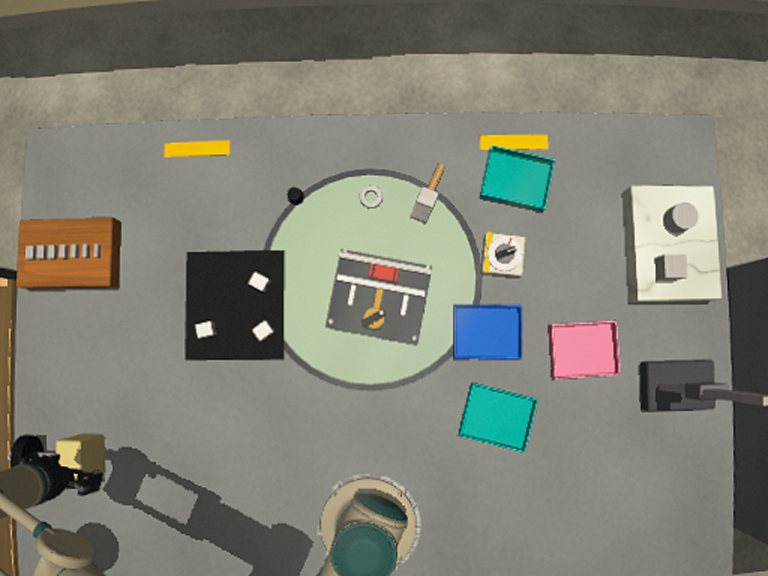

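View pics/scene0.png

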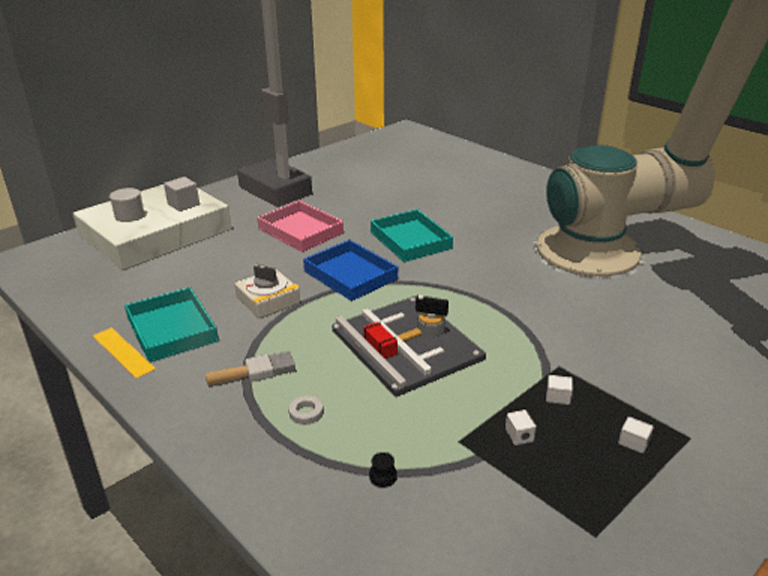

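View pics/wrist0.png

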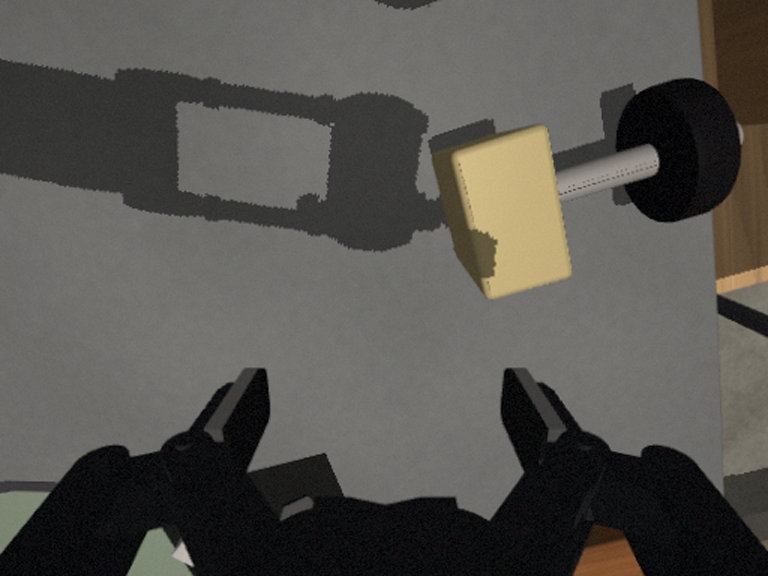

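Top view: three white bars on the mat at native px (172,187), (136,219), (175,220). Red spacer in the fixture at (256,181). The blue tray is at (325,221); the teal and pink ones are decoys. The focus unit is at (335,169).

```bash
python3 - <<'E'
from h import *
crop('top0',210,155,360,245,'c1')
crop('top0',120,165,200,240,'c2')
crop('top0',10,135,90,200,'c3')
crop('scene0',150,170,340,270,'c4')
crop('scene0',310,235,460,340,'c5')
E
```

```text
(no output)
```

View pics/c1.png

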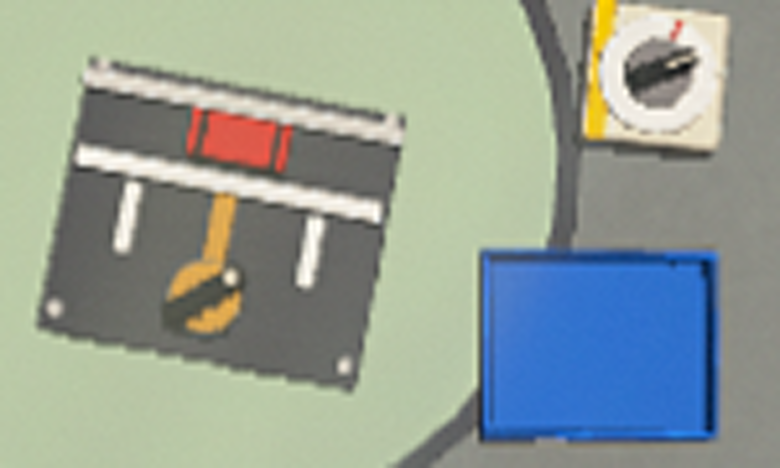

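View pics/c2.png

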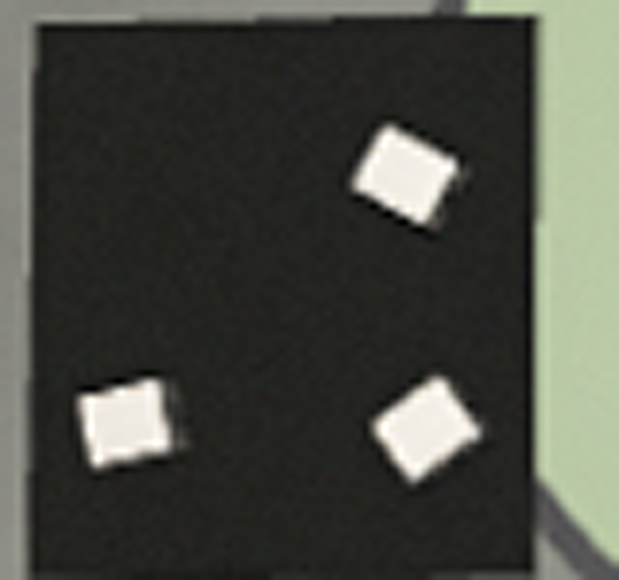

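View pics/c4.png

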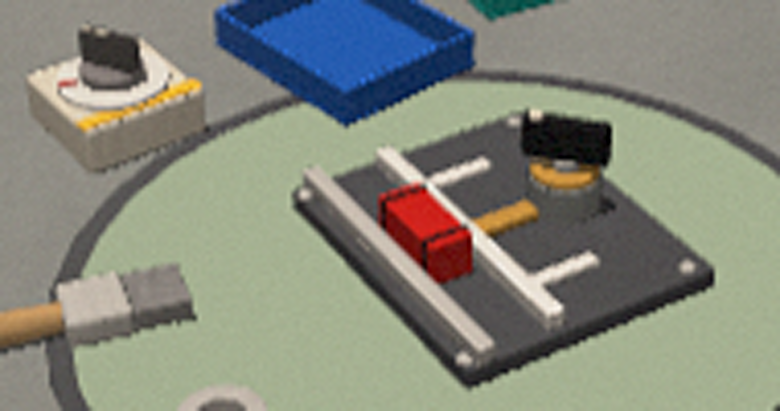

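View pics/c5.png

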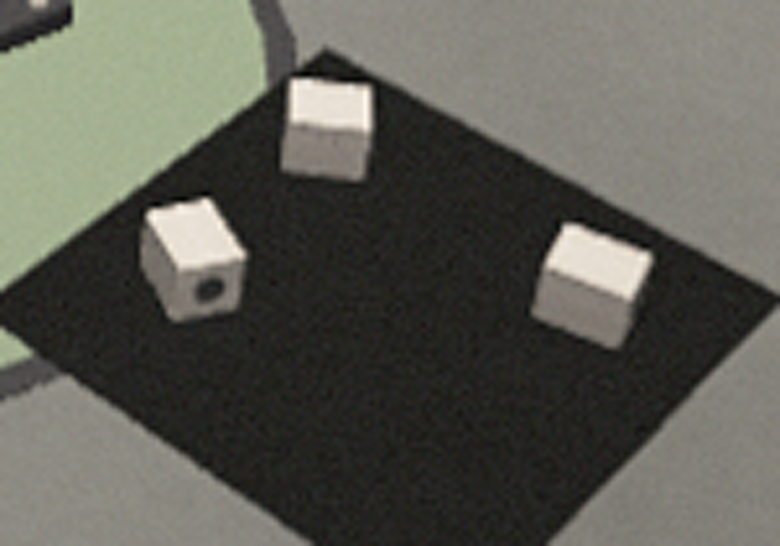

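View pics/c3.png

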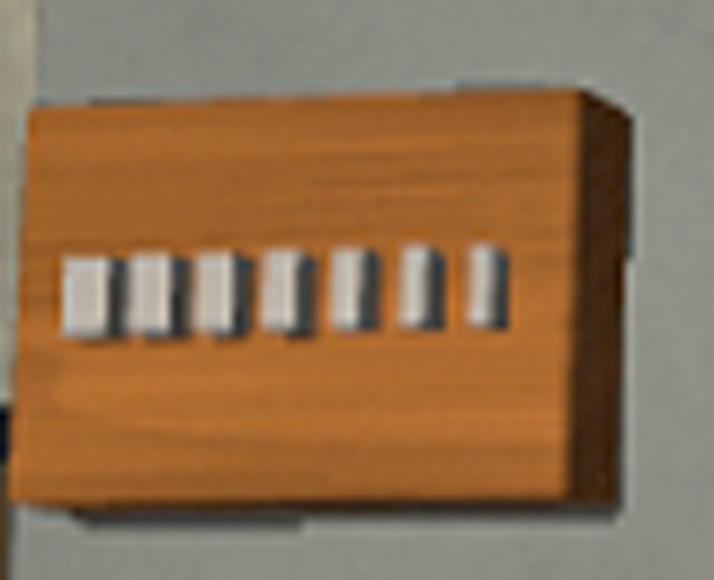

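```bash
cat > fitfix.py <<'E'
from h import *
from scipy.optimize import least_squares
_,ct=load('top0'); _,cs=load('scene0')
c1=lambda x,y:(210+x/5.2-.4,155+y/5.2-.4)
s4=780/190; c4=lambda x,y:(150+x/s4-.4,170+y/s4-.4)
top=[((-125,105,15),c1(38,327)),((-125,-105,15),c1(355,391)),((55,105,15),c1(93,57))]
sc=[((-125,105,15),c4(713,270)),((55,105,15),c4(470,374)),((55,-105,15),c4(294,192)),((35,100,27),c4(481,354)),]
def T(p,X):
    X=np.array(X,float);c,s=np.cos(p[2]),np.sin(p[2])
    return np.c_[p[0]+c*X[:,0]-s*X[:,1],p[1]+s*X[:,0]+c*X[:,1],X[:,2]]
def res(p,use=(1,1)):
    r=[]
    if use[0]: r.append(w2p(ct,T(p,[a for a,_ in top]))-np.array([b for _,b in top]))
    if use[1]: r.append(w2p(cs,T(p,[a for a,_ in sc]))-np.array([b for _,b in sc]))
    return np.concatenate(r).ravel()
if __name__=='__main__':
  for u in [(1,1),(1,0),(0,1)]:
    f=least_squares(res,[500,0,-.15],args=(u,)); print(f.x.round(3),res(f.x,u).round(1).reshape(-1,2).tolist())
  # bars from top crop c2 z=32
  s=np.array
  for q in [[(390,123),(460,170),(425,226),(352,186)],[(80,395),(158,378),(172,452),(95,467)],[(440,376),(482,432),(414,482),(372,430)]]:
    sc2=min(780/80,580/75); w=p2w(ct,[(120+x/sc2-.4,165+y/sc2-.4) for x,y in q],32)
    e=np.diff(np.r_[w,w[:1]],axis=0)[:,:2]
    print('bar',w.mean(0).round(1),np.linalg.norm(e,axis=1).round(1),np.degrees(np.arctan2(e[:,1],e[:,0])).round(0))
  print('spacer',p2w(ct,[c1(205,107),c1(292,125),c1(278,171),c1(192,152)],45).round(1).tolist())
  for n,z,q in [('tray',30,[(480,250),(718,250),(718,438),(480,438)]),('focus',35,[(597,0),(729,15),(720,152),(585,140)])]:
    w=p2w(ct,[c1(*a) for a in q],z); print(n,w.mean(0).round(1),w.round(1).tolist())
  print('collar c',p2w(ct,[c1(659,74)],39),'mark',p2w(ct,[c1(678,28)],39),'grip ends',p2w(ct,[c1(628,82),c1(692,58)],69))
  print('handle ends: dot',p2w(ct,[c1(232,277),c1(170,322)],55))
E
python3 fitfix.py
```

```text
[ 5.44927e+02 -3.75920e+01 -2.08000e-01] [[-0.9, -0.7], [-0.3, -0.8], [-0.7, -0.9], [0.5, 0.1], [-1.4, -0.0], [-0.9, -0.2], [2.0, -3.3]]
[ 5.42187e+02 -3.97750e+01 -2.10000e-01] [[-0.3, 0.1], [0.3, 0.1], [-0.0, -0.2]]
[ 5.47115e+02 -3.53280e+01 -2.13000e-01] [[0.6, 1.1], [-1.6, 0.9], [-0.9, 0.4], [1.8, -2.4]]
bar [543.8 236.6  32. ] [37.4 28.6 36.9 31.9] [-124.  148.   61.  -31.]
bar [437.8 360.1  32. ] [35.6 32.8 34.9 32.1] [ -78. -169.  100.   13.]
bar [433.8 227.1  32. ] [30.5 36.5 29.1 37.6] [-143.  126.   39.  -52.]
spacer [[579.3, -22.3, 45.0], [566.9, -77.3, 45.0], [537.8, -68.0, 45.0], [550.6, -13.7, 45.0]]
tray [ 426.1 -270.9   30. ] [[486.9, -196.1, 30.0], [484.7, -348.7, 30.0], [365.0, -345.3, 30.0], [367.6, -193.7, 30.0]]
focus [ 596.4 -312.6   35. ] [[646.5, -274.9, 35.0], [635.8, -360.1, 35.0], [547.1, -351.0, 35.0], [556.0, -264.4, 35.0]]
collar c [[ 597.36340546 -312.61277174   39.        ]] mark [[ 627.0114552  -325.89705123   39.        ]] grip ends [[ 588.16005924 -287.55175501   69.        ]
 [ 602.84517591 -328.37859138   69.        ]]
handle ends: dot [[470.49522193 -38.34887127  55.        ]
 [442.84412643   0.73175126  55.        ]]
```

Request:
drive_tool(
  increments=[
    {"dp": [24,-28,4],"turn": 0.01},
    {"dp": [24,-28,4],"turn": 0.01},
    {"dp": [24,-28,4],"turn": 0.01},
    {"dp": [24,-28,4],"turn": 0.01},
    {"dp": [24,-28,4],"turn": 0.01},
    {"dp": [24,-28,4],"turn": 0.01},
    {"dp": [24,-28,4],"turn": 0.01},
    {"dp": [24,-28,4],"turn": 0.01},
    {"dp": [24,-28,4],"turn": 0.01},
    {"dp": [24,-28,4],"turn": 0},
  ],
)

```text
clock: 1.15
tcp_pos: [409.9, 268.2, 237.7]
tcp_rot: [-0.549, -0.445, 0.445, 0.549]
ft_force: [0.2, 0.5, 0.4]
gripper_width: 85.5
```

```bash
python3 - <<'E'
from h import *
s=st(); snap('wrist','w1')
from scipy.spatial.transform import Rotation as R
print(R.from_quat(s['tcp_rot']).as_matrix().round(3)); c=cam('wrist'); print((-c[2].T@c[3]).round(1))
E
```

```text
{'clock': 1.15, 'q': [0.437, 0.125, 1.603, 0.0, 1.413, -0.925], 'joint_vel': [-0.74, 0.038, -0.142, 0.003, 0.101, -0.728], 'joint_torque': [3.613, -34.103, -24.274, -0.067, 0.115, 0.569], 'tcp_pos': [409.863, 268.205, 237.723], 'tcp_rot': [-0.549, -0.445, 0.445, 0.549], 'ft_force': [0.159, 0.531, 0.389], 'moment': [0.021, -0.04, -0.027], 'gripper_width': 85.466}
[[ 0.207 -0.    -0.978]
 [ 0.978  0.     0.207]
 [-0.    -1.     0.   ]]
[334.5 281.4 413.6]
```

View pics/w1.png

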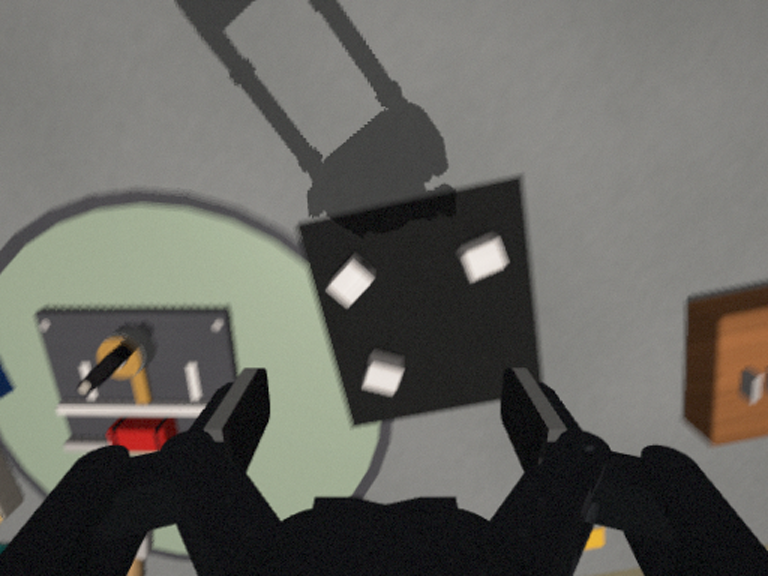

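Request:
drive_tool(
  increments=[
    {"dp": [10,-38,0]},
    {"dp": [10,-38,0]},
    {"dp": [10,-38,0]},
    {"dp": [10,-38,0]},
    {"dp": [10,-38,0]},
    {"dp": [10,-38,0]},
    {"dp": [10,-40,0]},
    {"dp": [10,-40,0]},
    {"dp": [0,0,0]},
    {"dp": [0,0,0]},
  ],
)

```text
validation failed for argument at $.in...
```

```bash
python3 - <<'E'
from h import *
s=st(); snap('wrist','w2')
E
```

```text
{'clock': 1.2, 'q': [0.431, 0.126, 1.601, -0.007, 1.412, -0.927], 'joint_vel': [0.065, -0.001, 0.009, 0.058, -0.017, 0.134], 'joint_torque': [4.582, -34.518, -23.009, 1.628, 0.627, -0.258], 'tcp_pos': [414.468, 264.062, 238.293], 'tcp_rot': [0.553, 0.445, -0.444, -0.548], 'ft_force': [3.845, -2.718, 0.638], 'moment': [-0.143, -0.09, 0.004], 'gripper_width': 85.874}
```

View pics/w2.png

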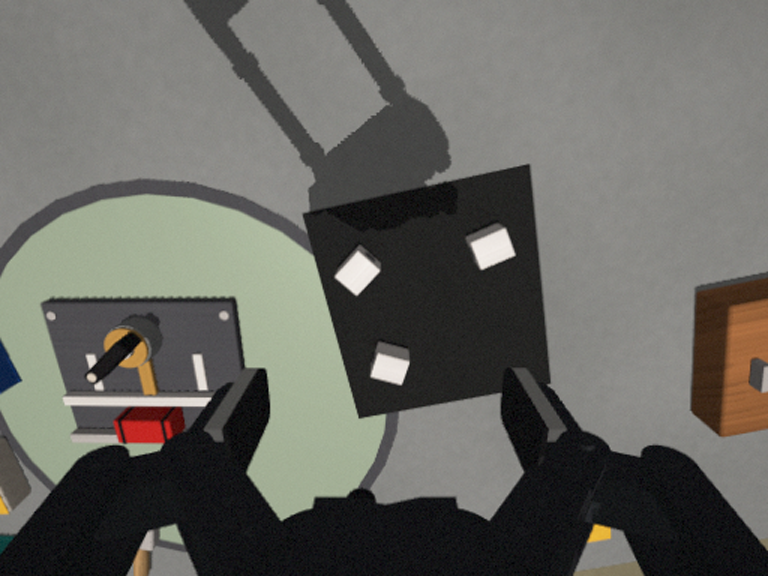

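Request:
drive_tool(
  increments=[
    {"dp": [10,-38,0],"turn": 0},
    {"dp": [10,-38,0],"turn": 0},
    {"dp": [10,-38,0],"turn": 0},
    {"dp": [10,-38,0],"turn": 0},
    {"dp": [10,-38,0],"turn": 0},
    {"dp": [10,-38,0],"turn": 0},
    {"dp": [10,-40,0],"turn": 0},
    {"dp": [10,-40,0],"turn": 0},
    {"dp": [0,0,0],"turn": 0},
    {"dp": [0,0,0],"turn": 0},
  ],
)

```text
clock: 2.25
tcp_pos: [489.0, -38.3, 237.2]
tcp_rot: [-0.549, -0.445, 0.445, 0.55]
ft_force: [0.2, 0.7, 0.3]
gripper_width: 85.4
```

```bash
python3 - <<'E'
from h import *
s=st(); snap('wrist','w3')
im,c=load('w2')
g=cv2.cvtColor(im,cv2.COLOR_RGB2GRAY)
m=(g>205).astype(np.uint8); n,l,stt,ce=cv2.connectedComponentsWithStats(m)
for i in range(1,n):
    if 150<stt[i,4]<900 and 210<ce[i][0]<360:
        cn=cv2.findContours((l==i).astype(np.uint8),0,2)[0][0]
        r=cv2.minAreaRect(cn); w=p2w(c,cv2.boxPoints(r),32); e=np.diff(np.r_[w,w[:1]],axis=0)[:,:2]
        print(ce[i].round(1),p2w(c,[ce[i]],32).round(1),np.linalg.norm(e,axis=1).round(1),np.degrees(np.arctan2(e[:,1],e[:,0])).round(1))
E
```

```text
{'clock': 2.25, 'q': [-0.221, 0.127, 1.602, 0.001, 1.414, -1.581], 'joint_vel': [0.033, -0.012, 0.009, 0.006, 0.004, -0.002], 'joint_torque': [-1.116, -32.461, -25.372, -0.147, -0.098, -0.015], 'tcp_pos': [488.996, -38.294, 237.199], 'tcp_rot': [-0.549, -0.445, 0.445, 0.55], 'ft_force': [0.188, 0.685, 0.272], 'moment': [-0.009, -0.0, 0.012], 'gripper_width': 85.383}
[328.2 165.5] [[438.9 363.3  32. ]] [34.  27.5 34.7 27.7] [ 101.5   14.9  -78.1 -166.6]
[237.8 181.9] [[435.7 230.5  32. ]] [33.8 27.7 34.4 28.3] [ 125.1   34.   -53.9 -147. ]
[259.5 245.6] [[545.4 239.8  32. ]] [26.7 34.3 27.  35. ] [ 154.9   62.4  -23.6 -117.9]
```

View pics/w3.png

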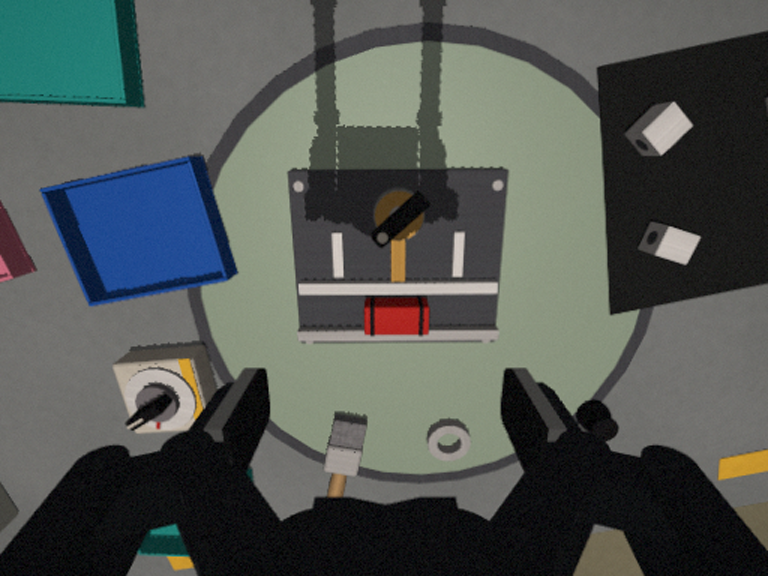

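```bash
python3 - <<'E'
from h import *
from fitfix import T
from scipy.optimize import least_squares
im,c=load('w3')
crop('w3',185,100,345,240,'c6')
P=[((-125,-105,15),(289.5,169.5)),((-125,105,15),(508,169.5)),((55,-105,15),(300,342)),((55,105,15),(497,342))]
px=np.array([b for _,b in P])/1.5-.2
f=least_squares(lambda p:(w2p(c,T(p,[a for a,_ in P]))-px).ravel(),[543,-39,-.2])
print(f.x.round(3),f.fun.round(2))
def q(n,z,pts): w=p2w(c,np.array(pts)/1.5-.2,z); print(n,w.mean(0).round(1),w.round(1)[:,:2].tolist())
q('spacer top',45,[(366,297),(428,297),(429,333),(365,333)])
q('tray',30,[(42,191),(198,155),(238,275),(91,305)])
q('collar',39,[(157,400)]); q('mark',39,[(158,426)]); q('grip',69,[(172,396),(128,424)])
q('handle',55,[(425,198),(380,240)]); 
E
```

```text
[ 5.44209e+02 -3.58590e+01 -2.06000e-01] [-1.09 -0.13  1.66 -0.63  0.48  0.85 -1.12  0.3 ]
spacer top [554.7 -40.4  45. ] [[530.0, -65.7], [542.5, -7.6], [579.7, -13.2], [566.5, -75.1]]
tray [ 428. -264.   30.] [[369.3, -341.2], [371.4, -185.6], [486.4, -185.5], [484.9, -343.4]]
collar [ 599.2 -312.3   39. ] [[599.2, -312.3]]
mark [ 630.6 -324.1   39. ] [[630.6, -324.1]]
grip [ 593.7 -301.    69. ] [[582.7, -272.5], [604.6, -329.4]]
handle [463.1 -17.5  55. ] [[449.2, 5.5], [477.0, -40.4]]
```

View pics/c6.png

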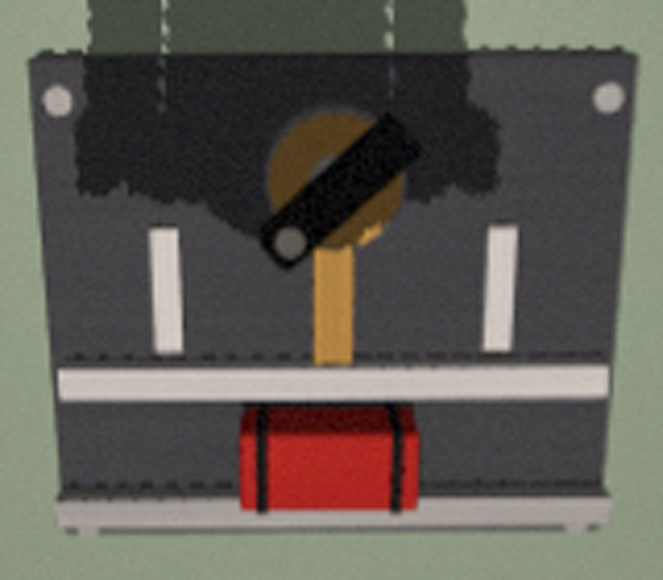

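```bash
python3 - <<'E'
from h import *
im,c=load('w3')
w=p2w(c,np.array([(243.4,204.3),(285.7,204.3),(286,223.7),(243.2,223.7)])-.4,45)
print(w.mean(0).round(1),w.round(1).tolist())
f=np.array([543.5,-37.5]);a=-.208
R=np.array([[np.cos(a),-np.sin(a)],[np.sin(a),np.cos(a)]])
print((R.T@(w.mean(0)[:2]-f)).round(1),[ (R.T@(np.array(p)-f)).round(1).tolist() for p in ((558.7,-45.3),)])
for y in(-72,-66,0,66,72): print(y,(f+R@[12,y]).round(1))
print('handle',(f+R@[-85,0]).round(1))
E
```

```text
[560.3 -42.   45. ] [[538.9, -68.9, 45.0], [551.7, -9.0, 45.0], [582.0, -13.9, 45.0], [568.7, -76.1, 45.0]]
[17.4 -0.9] [[16.5, -4.5]]
-72 [ 540.4 -110.4]
-66 [ 541.6 -104.6]
0 [555.2 -40. ]
66 [568.9  24.6]
72 [570.1  30.5]
handle [460.3 -19.9]
```

Request:
drive_tool(
  increments=[
    {"dp": [10,-0.5,0],"turn": 0},
    {"dp": [10,-0.5,0],"turn": 0},
    {"dp": [10,-1,-20],"turn": 0},
    {"dp": [10,-1,-30],"turn": 0},
    {"dp": [10,-1,-30],"turn": 0},
    {"dp": [10,-0.5,-30],"turn": 0},
    {"dp": [10,-0.5,-30],"turn": 0},
    {"dp": [0,0,-27],"turn": 0},
    {"dp": [0,0,0],"turn": 0},
    {"dp": [0,0,0],"turn": 0},
  ],
)

```text
clock: 3.3
tcp_pos: [559.8, -42.7, 70.7]
tcp_rot: [-0.549, -0.445, 0.446, 0.549]
ft_force: [0.5, -1.0, 0.9]
gripper_width: 85.5
```

```bash
python3 - <<'E'
from h import *
s=st(); snap('wrist','w4')
E
```

```text
{'clock': 3.3, 'q': [-0.2, 0.356, 1.725, 0.0, 1.061, -1.564], 'joint_vel': [-0.006, -0.03, -0.027, -0.001, -0.004, -0.001], 'joint_torque': [0.017, -41.041, -19.828, 0.001, 0.077, 0.002], 'tcp_pos': [559.799, -42.663, 70.73], 'tcp_rot': [-0.549, -0.445, 0.446, 0.549], 'ft_force': [0.514, -1.022, 0.878], 'moment': [-0.013, -0.017, 0.064], 'gripper_width': 85.453}
```

View pics/w4.png

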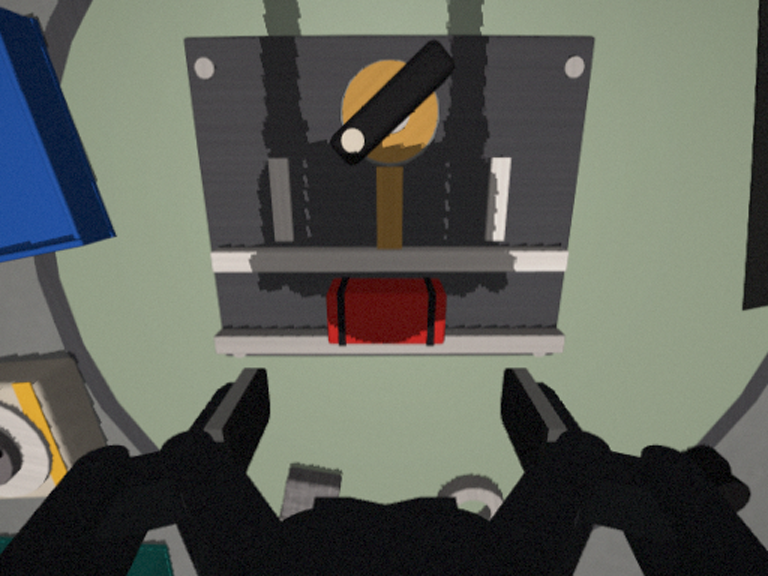

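Spacer at about (387,312) between the jaws, with the channel square to the gripper. I'll refit the fixture and spacer from this closer view.

```bash
python3 - <<'E'
from h import *
from fitfix import T
from scipy.optimize import least_squares
im,c=load('w4')
P=[((-125,-105,15),(184.5,37.5)),((-125,105,15),(594.5,37.5)),((35,-100,27),(216,336)),((35,100,27),(564,334.5)),((-112,-92,15),(204,68)),((-112,92,15),(574.5,66))]
P=P[:4]
px=np.array([b for _,b in P])/1.5-.2
f=least_squares(lambda p:(w2p(c,T(p,[a for a,_ in P]))-px).ravel(),[543,-39,-.2])
print(f.x.round(3),f.fun.round(2))
w=p2w(c,np.array([(328,291),(445,291),(446,344),(328,344)])/1.5-.2,45); print('spacer',w.mean(0).round(1),w.round(1)[:,:2].tolist())
print(w2p(c,[[559.5,-43,45],[559.5,-43,70]])*1.5)
# handle: joint fit of height using w3,w4,top
pts=[('w3',np.array([(425,198),(380,240)])/1.5),('w4',np.array([(437,58),(351,142)])/1.5)]
E
```

```text
[ 5.45436e+02 -3.72270e+01 -2.04000e-01] [-1.69 -0.43  2.   -1.09  3.61  0.69 -3.96  1.09]
spacer [560.6 -42.3  45. ] [[539.3, -69.2], [551.9, -9.3], [582.2, -13.7], [568.9, -76.8]]
[[384.68768285 316.25699936]
 [384.72779895 335.79240504]]
```

Request:
drive_tool(
  increments=[
    {"dp": [0,0,-15],"turn": 0},
    {"dp": [0,0,-15],"turn": 0},
    {"dp": [0,0,-15],"turn": 0},
    {"dp": [0,0,-10],"turn": 0},
    {"dp": [0,0,-3],"turn": 0},
    {"dp": [0,0,0],"turn": 0},
    {"dp": [0,0,0],"turn": 0},
    {"dp": [0,0,0],"turn": 0},
    {"dp": [0,0,0],"turn": 0},
    {"dp": [0,0,0],"turn": 0},
  ],
)

```text
clock: 4.35
tcp_pos: [559.5, -43.5, 13.0]
tcp_rot: [0.55, 0.445, -0.445, -0.549]
ft_force: [-0.0, 0.1, 0.3]
gripper_width: 85.5
```

Request:
drive_tool(
  increments=[
    {"dp": [0,0,0],"turn": 0},
    {"dp": [0,0,0],"turn": 0},
    {"dp": [0,0,0],"turn": 0},
    {"dp": [0,0,0],"turn": 0},
    {"dp": [0,0,0],"turn": 0},
    {"dp": [0,0,0],"turn": 0},
    {"dp": [0,0,0],"turn": 0},
    {"dp": [0,0,0],"turn": 0},
    {"dp": [0,0,0],"turn": 0},
    {"dp": [0,0,0],"turn": 0},
  ],
  claw=1,
  force=50,
)

```text
clock: 5.35
tcp_pos: [559.3, -43.5, 12.7]
tcp_rot: [-0.549, -0.445, 0.445, 0.549]
ft_force: [0.3, -0.2, 0.6]
gripper_width: 0.0
```

```bash
python3 - <<'E'
from h import *
s=st(); snap('wrist','w5'); snap('scene','s5')
E
```

```text
{'clock': 5.35, 'q': [-0.202, 0.419, 1.796, 0.0, 0.927, -1.564], 'joint_vel': [0.0, -0.001, 0.001, 0.001, 0.0, -0.001], 'joint_torque': [-0.002, -43.987, -18.516, 0.0, 0.0, -0.0], 'tcp_pos': [559.29, -43.45, 12.739], 'tcp_rot': [-0.549, -0.445, 0.445, 0.549], 'ft_force': [0.283, -0.199, 0.603], 'moment': [-0.008, 0.007, 0.022], 'gripper_width': 0.035}
```

View pics/w5.png

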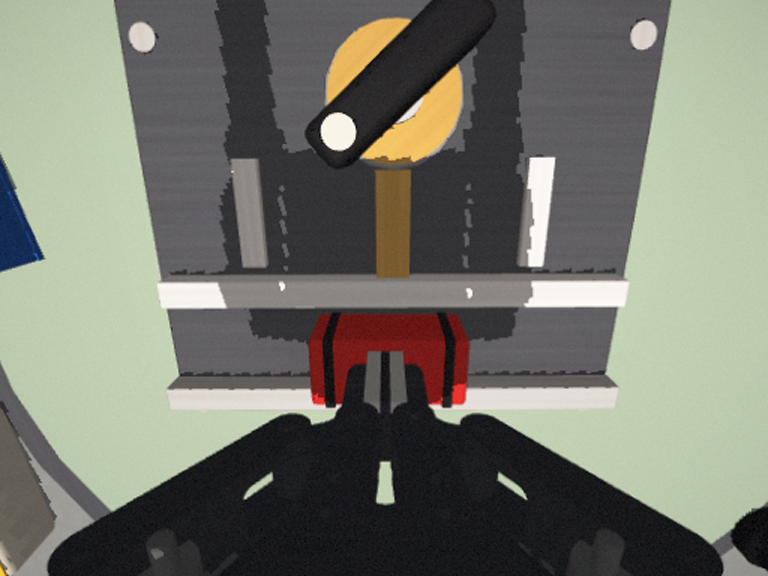

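View pics/s5.png

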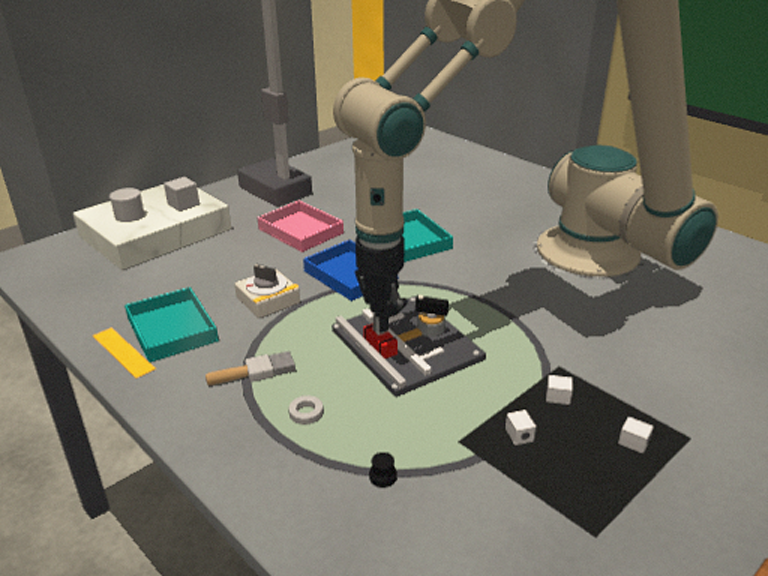

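```bash
python3 - <<'E'
from h import *
im,c=load('w5'); print((-c[2].T@c[3]).round(1))
for z in (0,12.7,20,32,45,60,80): print(z,(w2p(c,[[559.3,-43.4,z]])*1.5).round(0))
im,c=load('s5')
for z in (0,12.7,32,45,60,80): print(z,(w2p(c,[[559.3,-43.4,z]])*1.5).round(0))
crop('s5',200,170,340,270,'c7')
E
```

```text
[480.1 -27.2 188.6]
0 [[386. 326.]]
12.7 [[386. 337.]]
20 [[386. 344.]]
32 [[386. 356.]]
45 [[386. 371.]]
60 [[386. 391.]]
80 [[386. 426.]]
0 [[380. 354.]]
12.7 [[380. 348.]]
32 [[380. 339.]]
45 [[380. 332.]]
60 [[380. 325.]]
80 [[380. 315.]]
```

View pics/c7.png

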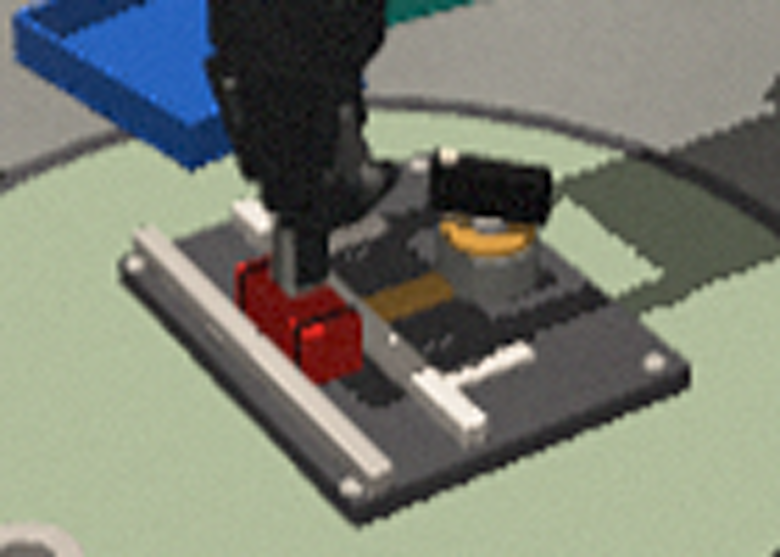

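```bash
python3 - <<'E'
from h import *
from fitfix import T,top,sc
from scipy.optimize import least_squares
obs={'top0':[((-125,105,15),top[0][1]),((-125,-105,15),top[1][1]),((55,105,15),top[2][1])],
'scene0':[sc[i] for i in (0,1,2)],
'w3':[((-125,-105,15),(289.5,169.5)),((-125,105,15),(508,169.5))],
'w4':[((-125,-105,15),(184.5,37.5)),((-125,105,15),(594.5,37.5)),((24-35-0,-100,27),(211,272)),((-11,100,27),(568,270))],
'w5':[((-11,-100,27),(158,307)),((-11,100,27),(627,305)),((35,100,27),(617,389)),((35,-100,27),(169,390))]}
C={k:load(k)[1] for k in obs}
def res(p,ks):
    r=[]
    for k in ks:
        X=T(p[:3],[a for a,_ in obs[k]]); X[:,2]+=p[3]
        b=np.array([b for _,b in obs[k]],float); 
        if k[0]=='w': b=b/1.5-.2
        r.append(w2p(C[k],X)-b)
    return np.concatenate(r).ravel()
for ks in (['top0'],['scene0'],['w3'],['w4'],['w5'],['top0','scene0'],['w3','w4','w5'],list(obs)):
    f=least_squares(res,[543,-39,-.2,0],args=(ks,)); print(ks,f.x.round(3),f.fun.round(1))
E
```

```text
['top0'] [ 5.42731e+02 -3.93070e+01 -2.10000e-01 -8.85200e+00] [-0.1 -0.   0.1 -0.1  0.1  0.1]
['scene0'] [ 5.34562e+02 -4.59760e+01 -1.98000e-01 -1.07010e+01] [ 0.3 -0.1 -0.3 -0.3  0.   0.4]
['w3'] [ 5.44789e+02 -3.65220e+01 -2.09000e-01 -7.39500e+00] [-0.  0. -0. -0.]
['w4'] [ 5.48033e+02 -3.79550e+01 -2.05000e-01  1.56400e+00] [-2.4  2.9  2.3  2.4 -0.6 -3.3  0.7 -2.5]
['w5'] [ 5.4721e+02 -3.7855e+01 -2.0400e-01  1.6390e+00] [-1.5 -3.7  1.9 -3.5 -4.   3.7  3.4  4.1]
['top0', 'scene0'] [ 5.41933e+02 -3.90340e+01 -2.04000e-01 -2.74000e+00] [-0.2  0.4  0.3  0.1 -0.3  0.2  0.7  0.1 -0.7 -0.  -0.4  0.1]
['w3', 'w4', 'w5'] [ 5.47451e+02 -3.78080e+01 -2.05000e-01  1.34400e+00] [-2.1  2.6  0.8  2.  -2.2  2.   2.4  1.7 -0.6 -4.2  0.7 -3.2 -1.  -3.6
  1.7 -3.2 -4.2  3.8  3.8  4. ]
['top0', 'scene0', 'w3', 'w4', 'w5'] [ 5.47301e+02 -3.77600e+01 -2.05000e-01  1.35100e+00] [-0.8 -1.3 -0.1 -1.5 -0.8 -1.6 -0.1 -0.1 -2.  -0.1 -1.7 -0.2 -2.1  2.5
  0.8  1.8 -2.3  1.9  2.4  1.3 -0.6 -4.3  0.7 -3.5 -1.  -3.8  1.8 -3.5
 -4.1  3.6  3.8  3.9]
```

```bash
python3 - <<'E'
from h import *
im,c=load('w4'); K,d,R,t=c; o=-R.T@t
tcp=np.array([559.8,-42.7,70.7])
p=cv2.undistortPoints(np.array([[[265,370]],[[503,370]]],float)/1.5,K,d).reshape(-1,2)
dep=85.4/(p[1,0]-p[0,0]); X=[o+R.T@(np.r_[q,1]*dep) for q in p]; print(dep,[(x-tcp).round(1) for x in X])
crop('w4',120,220,370,384,'c8'); crop('w5',200,200,310,300,'c9')
E
```

```text
145.19917245335756 [array([-17.2, -40.7,  46.8]), array([ 0.4, 42.9, 46.8])]
```

View pics/c8.png

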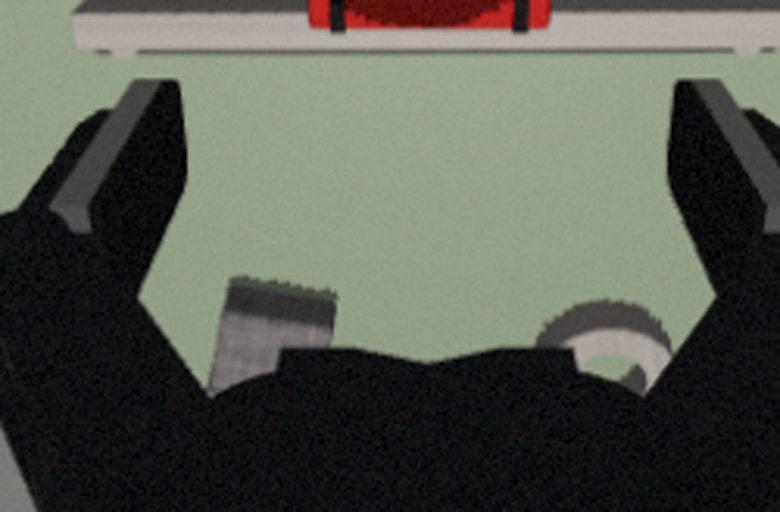

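View pics/c9.png

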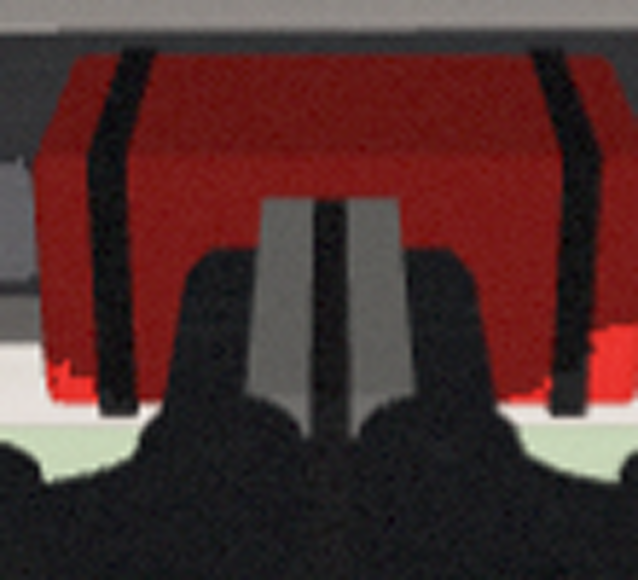

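The fingertips really sit about 33 mm behind the reported TCP: open and shut views agree, and the scene camera puts the shut tips at z≈43. The spacer is untouched, so I'll open and go lower in checked steps.

Request:
drive_tool(
  increments=[
    {"dp": [0,0,5],"turn": 0},
    {"dp": [0,0,5],"turn": 0},
    {"dp": [0,0,0],"turn": 0},
    {"dp": [0,0,0],"turn": 0},
    {"dp": [0,0,0],"turn": 0},
    {"dp": [0,0,0],"turn": 0},
    {"dp": [0,0,0],"turn": 0},
    {"dp": [0,0,0],"turn": 0},
    {"dp": [0,0,0],"turn": 0},
    {"dp": [0,0,0],"turn": 0},
  ],
  claw=0,
)

```text
clock: 6.45
tcp_pos: [559.3, -43.5, 22.7]
tcp_rot: [-0.549, -0.445, 0.445, 0.549]
ft_force: [-0.6, 0.5, 0.1]
gripper_width: 85.6
```

Request:
drive_tool(
  increments=[
    {"dp": [0,0,-5],"turn": 0},
    {"dp": [0,0,-5],"turn": 0},
    {"dp": [0,0,-5],"turn": 0},
    {"dp": [0,0,-5],"turn": 0},
    {"dp": [0,0,-5],"turn": 0},
    {"dp": [0,0,0],"turn": 0},
    {"dp": [0,0,0],"turn": 0},
    {"dp": [0,0,0],"turn": 0},
    {"dp": [0,0,0],"turn": 0},
    {"dp": [0,0,0],"turn": 0},
  ],
)

```text
clock: 7.45
tcp_pos: [559.5, -43.5, -2.0]
tcp_rot: [0.55, 0.445, -0.445, -0.549]
ft_force: [0.3, -0.0, 0.4]
gripper_width: 85.3
```

```bash
python3 - <<'E'
from h import *
s=st(); snap('wrist','w6')
E
```

```text
{'clock': 7.45, 'q': [-0.202, 0.437, 1.812, 0.0, 0.892, -1.564], 'joint_vel': [-0.0, 0.002, 0.001, -0.0, 0.002, 0.001], 'joint_torque': [-0.003, -44.342, -17.876, 0.0, -0.003, 0.0], 'tcp_pos': [559.464, -43.477, -2.035], 'tcp_rot': [0.55, 0.445, -0.445, -0.549], 'ft_force': [0.288, -0.028, 0.404], 'moment': [0.062, 0.015, 0.035], 'gripper_width': 85.26}
```

View pics/w6.png

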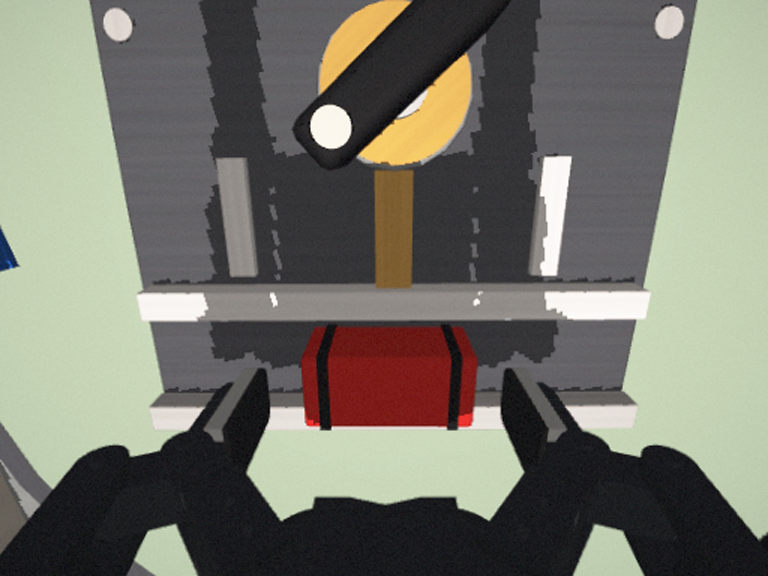

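Request:
drive_tool(
  increments=[
    {"dp": [0,0,-5],"turn": 0},
    {"dp": [0,0,-5],"turn": 0},
    {"dp": [0,0,-5],"turn": 0},
    {"dp": [0,0,-3],"turn": 0},
    {"dp": [0,0,0],"turn": 0},
    {"dp": [0,0,0],"turn": 0},
    {"dp": [0,0,0],"turn": 0},
    {"dp": [0,0,0],"turn": 0},
    {"dp": [0,0,0],"turn": 0},
    {"dp": [0,0,0],"turn": 0},
  ],
)

```text
clock: 8.5
tcp_pos: [559.4, -43.5, -20.1]
tcp_rot: [0.549, 0.445, -0.445, -0.549]
ft_force: [-0.2, 0.1, -0.1]
gripper_width: 85.4
```

Request:
drive_tool(
  increments=[
    {"dp": [0,0,0],"turn": 0},
    {"dp": [0,0,0],"turn": 0},
    {"dp": [0,0,0],"turn": 0},
    {"dp": [0,0,0],"turn": 0},
    {"dp": [0,0,0],"turn": 0},
    {"dp": [0,0,0],"turn": 0},
    {"dp": [0,0,0],"turn": 0},
    {"dp": [0,0,0],"turn": 0},
    {"dp": [0,0,0],"turn": 0},
    {"dp": [0,0,0],"turn": 0},
  ],
  claw=1,
  force=50,
)

```text
clock: 9.5
tcp_pos: [559.6, -43.5, -19.9]
tcp_rot: [0.55, 0.445, -0.445, -0.549]
ft_force: [-0.3, -0.3, 4.8]
gripper_width: 63.3
```

Request:
drive_tool(
  increments=[
    {"dp": [0,0,5],"turn": 0},
    {"dp": [0,0,10],"turn": 0},
    {"dp": [0,0,15],"turn": 0},
    {"dp": [0,0,20],"turn": 0},
    {"dp": [0,0,25],"turn": 0},
    {"dp": [0,-15,15],"turn": 0},
    {"dp": [-5,-25,0],"turn": 0.03},
    {"dp": [-12,-25,0],"turn": 0.03},
    {"dp": [-15,-25,0],"turn": 0.03},
    {"dp": [-20,-25,0],"turn": 0.03},
  ],
)

```text
clock: 10.5
tcp_pos: [507.2, -159.4, 70.1]
tcp_rot: [0.522, 0.478, -0.478, -0.521]
ft_force: [0.4, -0.2, -0.6]
gripper_width: 63.0
```

Request:
drive_tool(
  increments=[
    {"dp": [-20,-25,0],"turn": 0.03},
    {"dp": [-20,-25,0],"turn": 0.04},
    {"dp": [-20,-25,0],"turn": 0},
    {"dp": [-14,-25,0],"turn": 0},
    {"dp": [-6,-10,0],"turn": 0},
    {"dp": [0,0,-10],"turn": 0},
    {"dp": [0,0,-20],"turn": 0},
    {"dp": [0,0,-20],"turn": 0},
    {"dp": [0,0,0],"turn": 0},
    {"dp": [0,0,0],"turn": 0},
  ],
)

```text
clock: 11.5
tcp_pos: [427.5, -267.3, 19.3]
tcp_rot: [-0.504, -0.496, 0.495, 0.505]
ft_force: [1.1, -0.4, -0.6]
gripper_width: 63.3
```

```bash
python3 - <<'E'
from h import *
s=st(); snap('wrist','w7'); snap('top','t7')
E
```

```text
{'clock': 11.5, 'q': [-0.697, 0.342, 1.911, 0.001, 0.89, -2.251], 'joint_vel': [-0.005, -0.019, -0.025, -0.004, -0.003, -0.002], 'joint_torque': [-0.049, -38.263, -17.289, 0.002, 0.072, 0.003], 'tcp_pos': [427.469, -267.275, 19.312], 'tcp_rot': [-0.504, -0.496, 0.495, 0.505], 'ft_force': [1.07, -0.378, -0.635], 'moment': [0.011, -0.003, -0.059], 'gripper_width': 63.311}
```

View pics/w7.png

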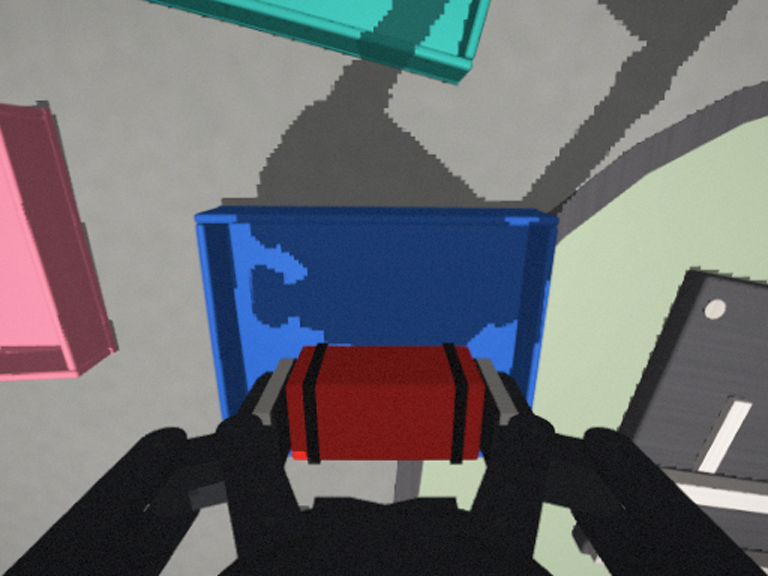

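View pics/t7.png

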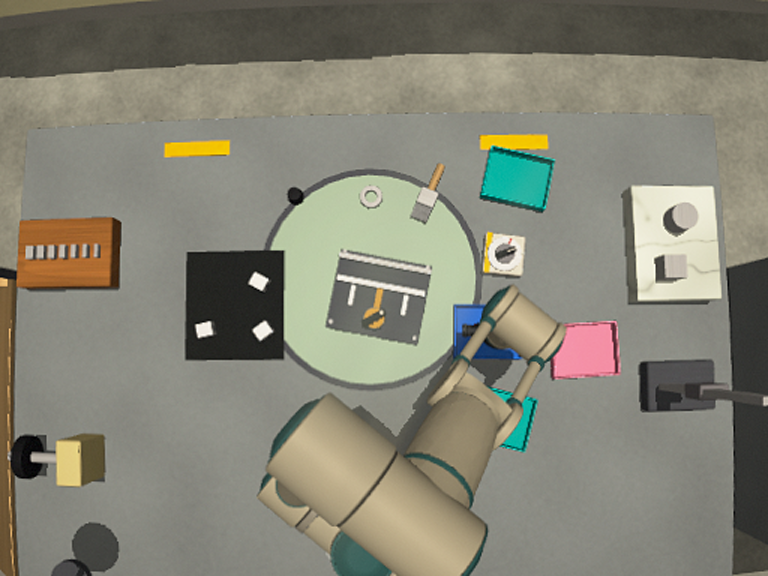

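Request:
drive_tool(
  increments=[
    {"dp": [0,0,-12],"turn": 0},
    {"dp": [0,0,-12],"turn": 0},
    {"dp": [0,0,-10],"turn": 0},
    {"dp": [0,0,-6],"turn": 0},
    {"dp": [0,0,-4],"turn": 0},
    {"dp": [0,0,-3],"turn": 0},
    {"dp": [0,0,-1],"turn": 0},
    {"dp": [0,0,0],"turn": 0},
    {"dp": [0,0,0],"turn": 0},
    {"dp": [0,0,0],"turn": 0},
  ],
)

```text
clock: 12.6
tcp_pos: [427.5, -268.6, -28.0]
tcp_rot: [0.505, 0.495, -0.495, -0.505]
ft_force: [-1.0, -0.2, -0.2]
gripper_width: 63.1
```

Request:
drive_tool(
  increments=[
    {"dp": [0,0,0],"turn": 0},
    {"dp": [0,0,0],"turn": 0},
    {"dp": [0,0,0],"turn": 0},
    {"dp": [0,0,0],"turn": 0},
    {"dp": [0,0,0],"turn": 0},
    {"dp": [0,0,0],"turn": 0},
    {"dp": [0,0,10],"turn": 0},
    {"dp": [0,0,20],"turn": 0},
    {"dp": [0,0,30],"turn": 0},
    {"dp": [0,0,30],"turn": 0},
  ],
  claw=0,
)

```text
clock: 13.6
tcp_pos: [427.0, -268.2, 63.1]
tcp_rot: [-0.504, -0.495, 0.495, 0.505]
ft_force: [0.2, -0.7, -1.0]
gripper_width: 85.4
```

```bash
python3 - <<'E'
from h import *
s=st(); snap('wrist','w8')
E
```

```text
{'clock': 13.6, 'q': [-0.699, 0.288, 1.857, 0.0, 0.997, -2.251], 'joint_vel': [-0.003, -0.371, -0.398, 0.002, 0.743, -0.001], 'joint_torque': [0.102, -35.869, -18.235, -0.001, -0.429, -0.0], 'tcp_pos': [427.005, -268.233, 63.068], 'tcp_rot': [-0.504, -0.495, 0.495, 0.505], 'ft_force': [0.187, -0.652, -0.977], 'moment': [0.018, -0.005, -0.03], 'gripper_width': 85.399}
```

View pics/w8.png

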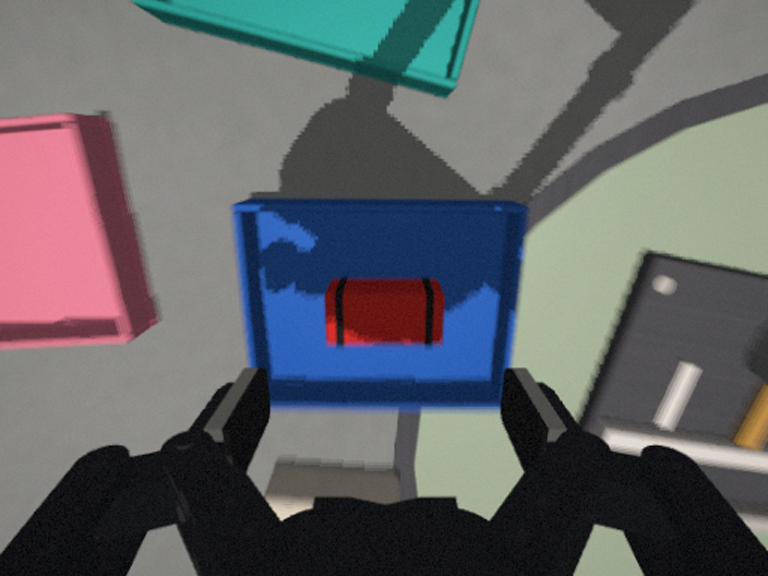

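Spacer rests in the middle of the blue tray, at about (385,312). Next is the nearest bar, at (435,229.5) with its long axis at 125.5°.

Request:
drive_tool(
  increments=[
    {"dp": [1,42,2],"turn": 0.06},
    {"dp": [1,42,2],"turn": 0.06},
    {"dp": [1,42,0],"turn": 0.06},
    {"dp": [1,42,0],"turn": 0.07},
    {"dp": [1,42,0],"turn": 0.07},
    {"dp": [1,42,0],"turn": 0.07},
    {"dp": [1,42,0],"turn": 0.07},
    {"dp": [1,42,0],"turn": 0.06},
    {"dp": [0,42,0],"turn": 0.06},
    {"dp": [0,42,0],"turn": 0.06},
  ],
)

```text
clock: 14.65
tcp_pos: [435.3, 153.3, 66.5]
tcp_rot: [0.323, 0.63, -0.629, -0.322]
ft_force: [0.8, 0.6, -0.7]
gripper_width: 85.5
```

Request:
drive_tool(
  increments=[
    {"dp": [0,42,0],"turn": 0},
    {"dp": [0,36,0],"turn": 0},
    {"dp": [0,0,0],"turn": 0},
    {"dp": [0,0,0],"turn": 0},
    {"dp": [0,0,0],"turn": 0},
    {"dp": [0,0,0],"turn": 0},
    {"dp": [0,0,0],"turn": 0},
    {"dp": [0,0,0],"turn": 0},
    {"dp": [0,0,0],"turn": 0},
    {"dp": [0,0,0],"turn": 0},
  ],
  claw=0,
)

```text
clock: 15.65
tcp_pos: [435.4, 229.3, 65.8]
tcp_rot: [0.323, 0.629, -0.629, -0.323]
ft_force: [0.1, 0.5, 0.3]
gripper_width: 85.7
```

```bash
python3 - <<'E'
from h import *
s=st(); im=snap('wrist','w9'); im,c=load('w9')
g=cv2.cvtColor(im,cv2.COLOR_RGB2GRAY)
m=(g>195).astype(np.uint8); n,l,stt,ce=cv2.connectedComponentsWithStats(m)
for i in range(1,n):
    if 150<stt[i,4]<9000:
        cn=max(cv2.findContours((l==i).astype(np.uint8),0,2)[0],key=len)
        r=cv2.minAreaRect(cn); w=p2w(c,cv2.boxPoints(r),32); e=np.diff(np.r_[w,w[:1]],axis=0)[:,:2]
        print(ce[i].round(1),p2w(c,[ce[i]],32).round(1),np.linalg.norm(e,axis=1).round(1),np.degrees(np.arctan2(e[:,1],e[:,0])).round(1))
E
```

```text
{'clock': 15.65, 'q': [0.343, 0.268, 1.879, 0.0, 0.995, -1.848], 'joint_vel': [0.005, 0.002, -0.0, -0.0, -0.002, 0.001], 'joint_torque': [-0.066, -36.36, -19.725, -0.003, 0.002, -0.0], 'tcp_pos': [435.372, 229.284, 65.762], 'tcp_rot': [0.323, 0.629, -0.629, -0.323], 'ft_force': [0.074, 0.487, 0.309], 'moment': [-0.039, -0.035, -0.017], 'gripper_width': 85.662}
[ 10.9 140.8] [[501.8  40.6  32. ]] [41.1  9.1 41.4  9.6] [168.   84.4 -11.4 -97.4]
[  9.8 196.2] [[547.2  55.8  32. ]] [10.7 22.5 10.9 22.8] [ 166.6   77.8  -12.  -102.7]
[196.4 301.3] [[545.3 238.5  32. ]] [29.1 39.7 30.7 41. ] [ 162.4   61.9  -15.8 -120. ]
```

View pics/w9.png

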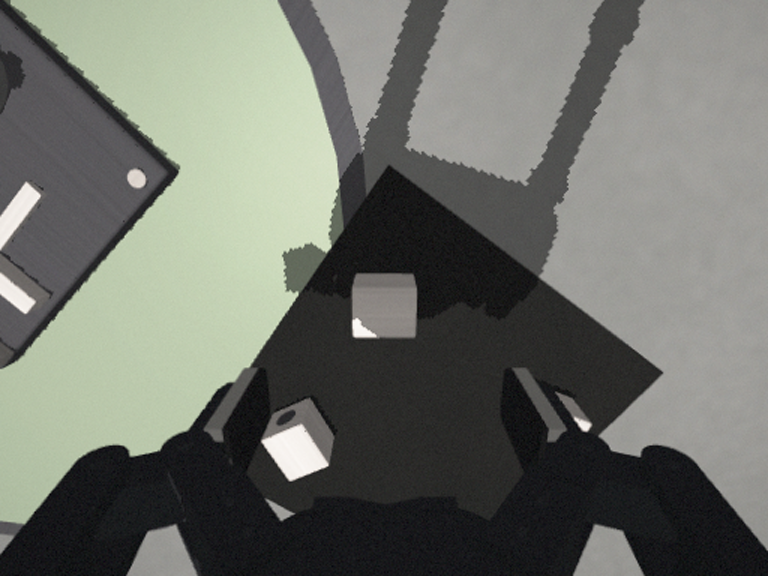

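```bash
python3 - <<'E'
from h import *
im,c=load('w9'); w=p2w(c,np.array([(352,289),(416,289),(417,338),(352,338)])/1.5-.2,32); print(w.mean(0),w.round(1).tolist())
E
```

```text
[436.58140241 229.79683103  32.        ] [[434.9, 207.1, 32.0], [414.7, 235.3, 32.0], [437.7, 253.3, 32.0], [459.0, 223.4, 32.0]]
```

Request:
drive_tool(
  increments=[
    {"dp": [0,0,-20],"turn": 0},
    {"dp": [0,0,-20],"turn": 0},
    {"dp": [0,0,-20],"turn": 0},
    {"dp": [0,0,-14],"turn": 0},
    {"dp": [0,0,-6],"turn": 0},
    {"dp": [0,0,-6],"turn": 0},
    {"dp": [0,0,-3],"turn": 0},
    {"dp": [0,0,0],"turn": 0},
    {"dp": [0,0,0],"turn": 0},
    {"dp": [0,0,0],"turn": 0},
  ],
)

```text
clock: 16.7
tcp_pos: [435.7, 229.7, -22.8]
tcp_rot: [0.324, 0.629, -0.629, -0.323]
ft_force: [-0.4, 0.8, -0.4]
gripper_width: 85.3
```

Request:
drive_tool(
  increments=[
    {"dp": [0,0,0],"turn": 0},
    {"dp": [0,0,0],"turn": 0},
    {"dp": [0,0,0],"turn": 0},
    {"dp": [0,0,0],"turn": 0},
    {"dp": [0,0,0],"turn": 0},
    {"dp": [0,0,0],"turn": 0},
    {"dp": [0,0,0],"turn": 0},
    {"dp": [0,0,0],"turn": 0},
    {"dp": [0,0,0],"turn": 0},
    {"dp": [0,0,0],"turn": 0},
  ],
  claw=1,
  force=50,
)

```text
clock: 17.7
tcp_pos: [435.6, 229.7, -22.9]
tcp_rot: [0.323, 0.629, -0.629, -0.323]
ft_force: [-0.7, -0.3, 4.1]
gripper_width: 34.6
```

```bash
python3 - <<'E'
from h import *
for n,a in (('w4',[(211,272),(568,270.5),(216,336),(564,335)]),('w5',[(158,308),(627,305.5),(169,390),(617,389)]),('w6',[(139,320.5),(648,318.5),(151,407),(636,404.5)])):
    im,c=load(n); w=p2w(c,np.array(a)/1.5-.2,27)
    u=w[1]-w[0]; u/=np.linalg.norm(u); nrm=np.array([-u[1],u[0],0]); nrm*=-1
    print(n,w.round(1)[:,:2].tolist(),'yaw',np.degrees(np.arctan2(u[1],u[0])).round(2),'gap',((w[2]-w[0])@nrm).round(1),((w[3]-w[1])@nrm).round(1),'len',np.linalg.norm(w[1]-w[0]).round(1),np.linalg.norm(w[3]-w[2]).round(1),'mid',w.mean(0).round(1))
crop('w6',90,170,440,300,'c10')
E
```

```text
w4 [[520.1, -134.8], [560.5, 62.1], [558.1, -145.2], [600.0, 57.1]] yaw 78.38 gap 39.4 39.7 len 201.1 206.6 mid [559.7 -40.2  27. ]
w5 [[519.5, -134.8], [559.9, 61.9], [558.5, -145.2], [600.7, 56.6]] yaw 78.39 gap 40.3 41.0 len 200.8 206.2 mid [559.6 -40.4  27. ]
w6 [[519.4, -134.5], [560.1, 61.9], [557.8, -145.2], [599.3, 56.8]] yaw 78.3 gap 39.7 39.4 len 200.5 206.3 mid [559.2 -40.3  27. ]
```

View pics/c10.png

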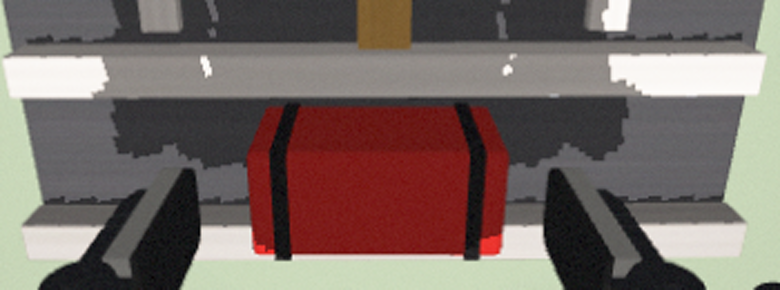

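Request:
drive_tool(
  increments=[
    {"dp": [0,0,6],"turn": 0},
    {"dp": [0,0,10],"turn": 0},
    {"dp": [0,0,20],"turn": -0.05},
    {"dp": [0,0,20],"turn": -0.1},
    {"dp": [5,-10,25],"turn": -0.1},
    {"dp": [15,-20,10],"turn": -0.1},
    {"dp": [20,-30,0],"turn": -0.1},
    {"dp": [20,-30,0],"turn": -0.1},
    {"dp": [20,-30,0],"turn": -0.1},
    {"dp": [20,-30,0],"turn": -0.1},
  ],
)

```text
clock: 18.7
tcp_pos: [535.7, 78.4, 68.3]
tcp_rot: [-0.532, -0.466, 0.466, 0.532]
ft_force: [0.2, 0.3, -0.9]
gripper_width: 35.2
```

Request:
drive_tool(
  increments=[
    {"dp": [1,-30,0],"turn": -0.035},
    {"dp": [1,-35,0],"turn": -0.04},
    {"dp": [2,-35,0],"turn": 0},
    {"dp": [2,-35,0],"turn": 0},
    {"dp": [2,-35,0],"turn": 0},
    {"dp": [1,-20,0],"turn": 0},
    {"dp": [0,0,-20],"turn": 0},
    {"dp": [0,0,-20],"turn": 0},
    {"dp": [0,0,0],"turn": 0},
    {"dp": [0,0,0],"turn": 0},
  ],
)

```text
clock: 19.7
tcp_pos: [544.1, -110.3, 27.9]
tcp_rot: [-0.548, -0.446, 0.447, 0.548]
ft_force: [-0.5, -0.3, -0.0]
gripper_width: 35.1
```

```bash
python3 - <<'E'
from h import *
s=st(); snap('wrist','w10')
E
```

```text
{'clock': 19.7, 'q': [-0.326, 0.394, 1.791, 0.0, 0.957, -1.693], 'joint_vel': [0.004, -0.017, -0.022, 0.002, -0.006, 0.001], 'joint_torque': [-0.179, -42.638, -18.642, -0.011, 0.077, 0.0], 'tcp_pos': [544.058, -110.345, 27.946], 'tcp_rot': [-0.548, -0.446, 0.447, 0.548], 'ft_force': [-0.474, -0.313, -0.008], 'moment': [0.035, -0.001, -0.033], 'gripper_width': 35.083}
```

View pics/w10.png

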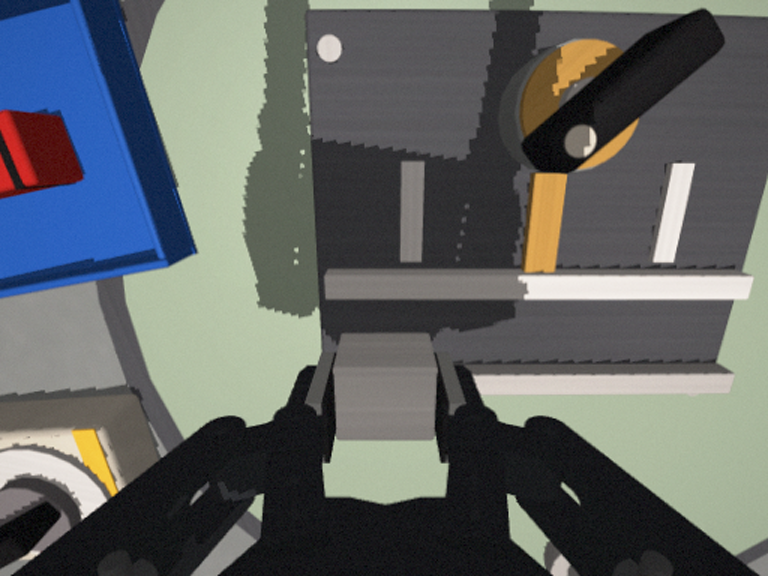

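```bash
python3 - <<'E'
from h import *
im,c=load('w10'); 
b=p2w(c,np.array([(336,333.5),(434,333.5)])/1.5-.2,52.8); t=p2w(c,np.array([(334,364),(437,364),(437,440),(334,440)])/1.5-.2,82.8)
m=p2w(c,np.array([(325,299.5),(751,300)])/1.5-.2,27); f=p2w(c,np.array([(718,362),])/1.5-.2,15);f2=p2w(c,np.array([(476,375.5),(732,374.5)])/1.5-.2,27)
n=np.array([np.cos(np.radians(-11.7)),np.sin(np.radians(-11.7)),0])
for k,v in dict(botfront=b,top=t,mov=m,fixbot=f,fixtop=f2).items(): print(k,v.round(1).tolist(),(v@n).round(1))
E
```

```text
botfront [[527.2, -127.6, 52.8], [535.3, -88.6, 52.8]] [542.1 542.1]
top [[525.5, -124.3, 82.8], [532.5, -90.7, 82.8], [562.6, -95.6, 82.8], [555.2, -131.7, 82.8]] [539.8 539.8 570.3 570.4]
mov [[520.2, -134.1, 27.0], [561.1, 62.4, 27.0]] [536.6 536.8]
fixbot [[600.1, 58.1, 15.0]] [575.9]
fixtop [[573.8, -71.0, 27.0], [600.4, 56.0, 27.0]] [576.3 576.5]
```

Request:
drive_tool(
  increments=[
    {"dp": [1,0,-8],"turn": 0},
    {"dp": [0,0,-8],"turn": 0},
    {"dp": [0,0,-8],"turn": 0},
    {"dp": [0,0,-6],"turn": 0},
    {"dp": [0,0,-4],"turn": 0},
    {"dp": [0,0,-2],"turn": 0},
    {"dp": [0,0,-1],"turn": 0},
    {"dp": [0,0,0],"turn": 0},
    {"dp": [0,0,0],"turn": 0},
    {"dp": [0,0,0],"turn": 0},
  ],
)

```text
clock: 20.75
tcp_pos: [545.5, -110.5, -9.0]
tcp_rot: [0.548, 0.447, -0.446, -0.548]
ft_force: [-0.5, -0.2, -1.0]
gripper_width: 35.1
```

Request:
drive_tool(
  increments=[
    {"dp": [0,0,-1],"turn": 0},
    {"dp": [0,0,0],"turn": 0},
    {"dp": [0,0,0],"turn": 0},
    {"dp": [0,0,0],"turn": 0},
    {"dp": [0,0,0],"turn": 0},
    {"dp": [0,0,0],"turn": 0},
    {"dp": [0,0,10],"turn": 0},
    {"dp": [0,0,20],"turn": 0},
    {"dp": [0,0,25],"turn": 0},
    {"dp": [0,0,25],"turn": 0},
  ],
  claw=0.3,
)

```text
clock: 21.75
tcp_pos: [545.2, -110.4, 71.1]
tcp_rot: [-0.548, -0.447, 0.447, 0.548]
ft_force: [0.1, -0.8, 0.5]
gripper_width: 60.0
```

```bash
python3 - <<'E'
from h import *
s=st(); snap('wrist','w11')
E
```

```text
{'clock': 21.75, 'q': [-0.325, 0.348, 1.736, 0.0, 1.057, -1.692], 'joint_vel': [-0.001, -0.271, -0.322, -0.003, 0.577, 0.002], 'joint_torque': [0.062, -40.827, -19.638, -0.001, -0.359, -0.0], 'tcp_pos': [545.169, -110.431, 71.08], 'tcp_rot': [-0.548, -0.447, 0.447, 0.548], 'ft_force': [0.065, -0.832, 0.529], 'moment': [-0.002, 0.059, 0.021], 'gripper_width': 60.031}
```

View pics/w11.png

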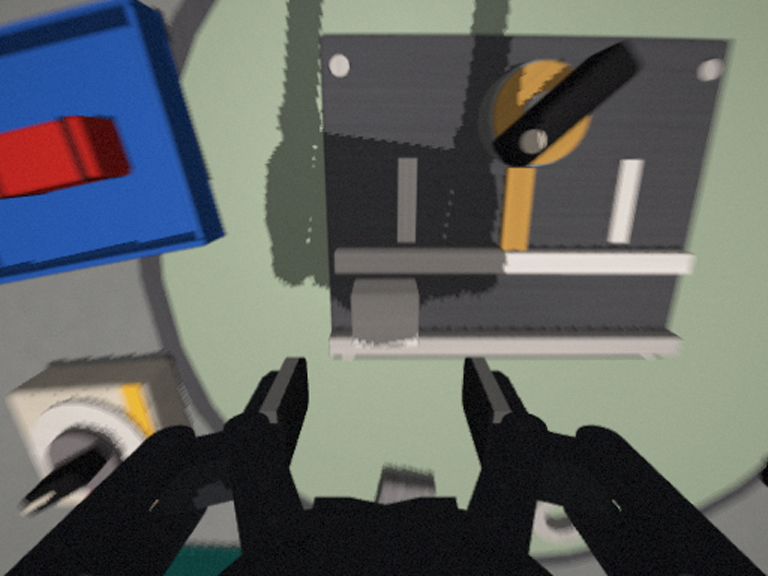

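Request:
drive_tool(
  increments=[
    {"dp": [0,30,0],"turn": -0.035},
    {"dp": [0,40,0],"turn": -0.05},
    {"dp": [0,40,0],"turn": -0.05},
    {"dp": [0,40,0],"turn": -0.05},
    {"dp": [0,40,0],"turn": -0.05},
    {"dp": [0,40,0],"turn": -0.05},
    {"dp": [0,40,0],"turn": 0},
    {"dp": [0,40,0],"turn": 0},
    {"dp": [0,39,0],"turn": 0},
    {"dp": [0,0,0],"turn": 0},
  ],
  claw=0,
)

```text
clock: 22.8
tcp_pos: [545.5, 243.4, 70.4]
tcp_rot: [-0.605, -0.367, 0.364, 0.606]
ft_force: [-0.5, -0.5, 0.5]
gripper_width: 85.4
```

Request:
drive_tool(
  increments=[
    {"dp": [0,0,0],"turn": 0},
    {"dp": [0,0,-20],"turn": 0},
    {"dp": [0,0,-20],"turn": 0},
    {"dp": [0,0,0],"turn": 0},
    {"dp": [0,0,0],"turn": 0},
    {"dp": [0,0,0],"turn": 0},
    {"dp": [0,0,0],"turn": 0},
    {"dp": [0,0,0],"turn": 0},
    {"dp": [0,0,0],"turn": 0},
    {"dp": [0,0,0],"turn": 0},
  ],
)

```text
clock: 23.8
tcp_pos: [545.4, 238.7, 30.0]
tcp_rot: [0.606, 0.364, -0.364, -0.606]
ft_force: [0.4, -0.4, -0.5]
gripper_width: 85.6
```

```bash
python3 - <<'E'
from h import *
s=st(); snap('wrist','w12')
E
```

```text
{'clock': 23.8, 'q': [0.296, 0.441, 1.699, 0.0, 1.0, -0.787], 'joint_vel': [0.002, 0.002, 0.002, -0.001, -0.002, 0.002], 'joint_torque': [-0.041, -46.676, -19.888, -0.003, -0.004, -0.0], 'tcp_pos': [545.393, 238.654, 29.994], 'tcp_rot': [0.606, 0.364, -0.364, -0.606], 'ft_force': [0.35, -0.38, -0.459], 'moment': [-0.031, -0.046, -0.008], 'gripper_width': 85.558}
```

View pics/w12.png

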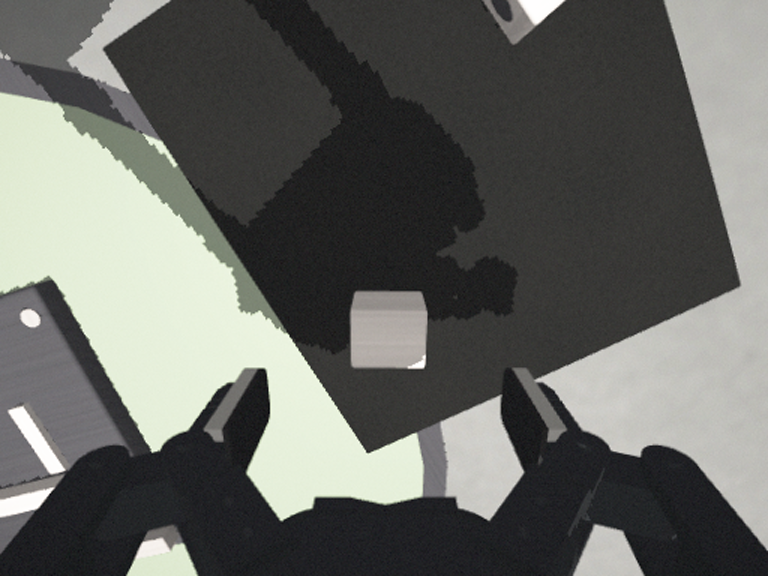

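Request:
drive_tool(
  increments=[
    {"dp": [0,0,-15],"turn": 0},
    {"dp": [0,0,-15],"turn": 0},
    {"dp": [0,0,-12],"turn": 0},
    {"dp": [0,0,-8],"turn": 0},
    {"dp": [0,0,-3],"turn": 0},
    {"dp": [0,0,0],"turn": 0},
    {"dp": [0,0,0],"turn": 0},
    {"dp": [0,0,0],"turn": 0},
    {"dp": [0,0,0],"turn": 0},
    {"dp": [0,0,0],"turn": 0},
  ],
)

```text
clock: 24.85
tcp_pos: [545.5, 238.6, -22.9]
tcp_rot: [0.606, 0.364, -0.364, -0.606]
ft_force: [-0.2, -0.1, -0.6]
gripper_width: 85.2
```

Request:
drive_tool(
  increments=[
    {"dp": [0,0,0],"turn": 0},
    {"dp": [0,0,0],"turn": 0},
    {"dp": [0,0,0],"turn": 0},
    {"dp": [0,0,0],"turn": 0},
    {"dp": [0,0,0],"turn": 0},
    {"dp": [0,0,0],"turn": 0},
    {"dp": [0,0,0],"turn": 0},
    {"dp": [0,0,0],"turn": 0},
    {"dp": [0,0,0],"turn": 0},
    {"dp": [0,0,0],"turn": 0},
  ],
  claw=1,
  force=50,
)

```text
clock: 25.85
tcp_pos: [545.6, 238.7, -23.0]
tcp_rot: [0.606, 0.364, -0.364, -0.606]
ft_force: [0.4, 0.2, 4.4]
gripper_width: 35.1
```

Request:
drive_tool(
  increments=[
    {"dp": [0,0,6],"turn": 0},
    {"dp": [0,0,14],"turn": 0},
    {"dp": [0,0,20],"turn": 0},
    {"dp": [0,0,25],"turn": 0.05},
    {"dp": [0,-15,25],"turn": 0.05},
    {"dp": [1,-34,0],"turn": 0.05},
    {"dp": [2,-40,0],"turn": 0.05},
    {"dp": [3,-40,0],"turn": 0.05},
    {"dp": [4,-40,0],"turn": 0.035},
    {"dp": [4,-40,0],"turn": 0},
  ],
)

```text
clock: 26.85
tcp_pos: [558.2, 28.1, 66.4]
tcp_rot: [-0.548, -0.446, 0.447, 0.548]
ft_force: [1.1, 0.7, -0.5]
gripper_width: 34.9
```

Request:
drive_tool(
  increments=[
    {"dp": [0.5,-35,0],"turn": 0},
    {"dp": [0,-34.5,0],"turn": 0},
    {"dp": [0,0,-10],"turn": 0},
    {"dp": [0,0,-15],"turn": 0},
    {"dp": [0,0,-15],"turn": 0},
    {"dp": [0,0,0],"turn": 0},
    {"dp": [0,0,0],"turn": 0},
    {"dp": [0,0,0],"turn": 0},
    {"dp": [0,0,0],"turn": 0},
    {"dp": [0,0,0],"turn": 0},
  ],
)

```text
clock: 27.85
tcp_pos: [560.2, -39.8, 27.4]
tcp_rot: [0.549, 0.447, -0.446, -0.548]
ft_force: [-0.4, -0.4, -0.7]
gripper_width: 35.0
```

```bash
python3 - <<'E'
from h import *
s=st(); snap('wrist','w13')
E
```

```text
{'clock': 27.85, 'q': [-0.195, 0.402, 1.779, 0.0, 0.959, -1.562], 'joint_vel': [-0.002, 0.001, 0.003, -0.002, -0.002, 0.001], 'joint_torque': [0.025, -44.124, -19.446, 0.002, -0.006, 0.0], 'tcp_pos': [560.202, -39.849, 27.368], 'tcp_rot': [0.549, 0.447, -0.446, -0.548], 'ft_force': [-0.415, -0.395, -0.709], 'moment': [0.009, 0.006, -0.009], 'gripper_width': 34.988}
```

View pics/w13.png

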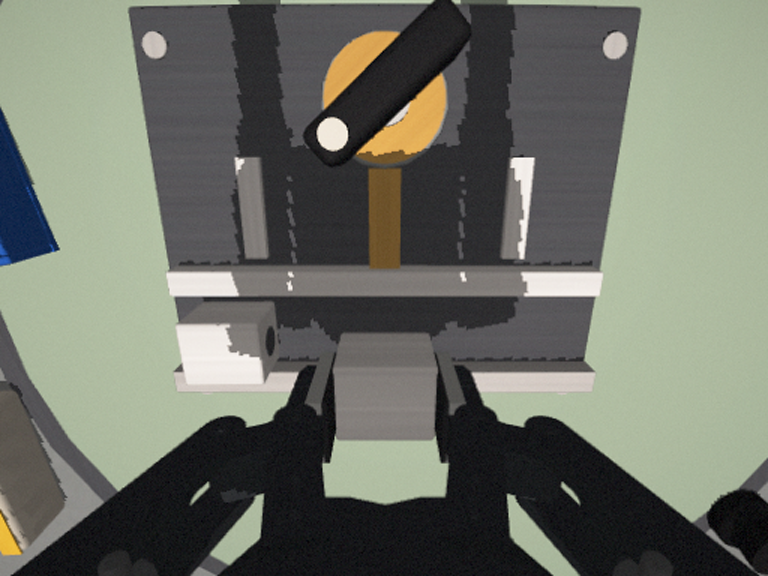

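Bar held at (385,385), and the first bar lies flat at (225,345) with a clear gap between them. I'll lower this one, release it with a partial opening and lift.

Request:
drive_tool(
  increments=[
    {"dp": [0,0,-8],"turn": 0},
    {"dp": [0,0,-8],"turn": 0},
    {"dp": [0,0,-8],"turn": 0},
    {"dp": [0,0,-6],"turn": 0},
    {"dp": [0,0,-4],"turn": 0},
    {"dp": [0,0,-2.5],"turn": 0},
    {"dp": [0,0,-1],"turn": 0},
    {"dp": [0,0,0],"turn": 0},
    {"dp": [0,0,0],"turn": 0},
    {"dp": [0,0,0],"turn": 0},
  ],
)

```text
clock: 28.9
tcp_pos: [559.4, -39.9, -10.0]
tcp_rot: [-0.548, -0.446, 0.447, 0.548]
ft_force: [-1.4, 0.1, 5.9]
gripper_width: 35.2
```

Request:
drive_tool(
  increments=[
    {"dp": [0,0,0],"turn": 0},
    {"dp": [0,0,0],"turn": 0},
    {"dp": [0,0,0],"turn": 0},
    {"dp": [0,0,0],"turn": 0},
    {"dp": [0,0,0],"turn": 0},
    {"dp": [0,0,0],"turn": 0},
    {"dp": [0,0,10],"turn": 0},
    {"dp": [0,0,20],"turn": 0},
    {"dp": [0,0,25],"turn": 0},
    {"dp": [0,0,25],"turn": 0},
  ],
  claw=0.3,
)

```text
clock: 29.9
tcp_pos: [559.7, -40.0, 70.6]
tcp_rot: [-0.548, -0.447, 0.447, 0.548]
ft_force: [0.7, 0.3, -0.2]
gripper_width: 59.9
```

Request:
drive_tool(
  increments=[
    {"dp": [0,30,0],"turn": 0},
    {"dp": [-10,40,0],"turn": 0.05},
    {"dp": [-12,40,0],"turn": 0.05},
    {"dp": [-14,40,0],"turn": 0.05},
    {"dp": [-14,40,0],"turn": 0.05},
    {"dp": [-14,40,0],"turn": 0.05},
    {"dp": [-14,40,0],"turn": 0.05},
    {"dp": [-14,40,0],"turn": 0.05},
    {"dp": [-14,40,0],"turn": 0.058},
    {"dp": [-14,40,0],"turn": 0},
  ],
  claw=0,
)

```text
clock: 30.9
tcp_pos: [439.2, 351.8, 70.2]
tcp_rot: [0.446, 0.549, -0.548, -0.446]
ft_force: [0.2, 0.4, -0.8]
gripper_width: 85.2
```

Request:
drive_tool(
  increments=[
    {"dp": [-1.5,12.5,0],"turn": 0},
    {"dp": [0,0,-20],"turn": 0},
    {"dp": [0,0,-20],"turn": 0},
    {"dp": [0,0,0],"turn": 0},
    {"dp": [0,0,0],"turn": 0},
    {"dp": [0,0,0],"turn": 0},
    {"dp": [0,0,0],"turn": 0},
    {"dp": [0,0,0],"turn": 0},
    {"dp": [0,0,0],"turn": 0},
    {"dp": [0,0,0],"turn": 0},
  ],
)

```text
clock: 31.9
tcp_pos: [438.4, 362.6, 29.5]
tcp_rot: [0.446, 0.549, -0.548, -0.446]
ft_force: [0.1, 0.2, -0.1]
gripper_width: 85.3
```

```bash
python3 - <<'E'
from h import *
s=st(); snap('wrist','w14')
E
```

```text
{'clock': 31.9, 'q': [0.569, 0.409, 1.76, 0.0, 0.972, -1.206], 'joint_vel': [0.002, 0.002, 0.001, -0.001, -0.0, -0.002], 'joint_torque': [-0.028, -44.33, -19.399, -0.002, -0.004, -0.0], 'tcp_pos': [438.402, 362.585, 29.497], 'tcp_rot': [0.446, 0.549, -0.548, -0.446], 'ft_force': [0.109, 0.2, -0.057], 'moment': [-0.013, -0.019, -0.027], 'gripper_width': 85.316}
```

View pics/w14.png

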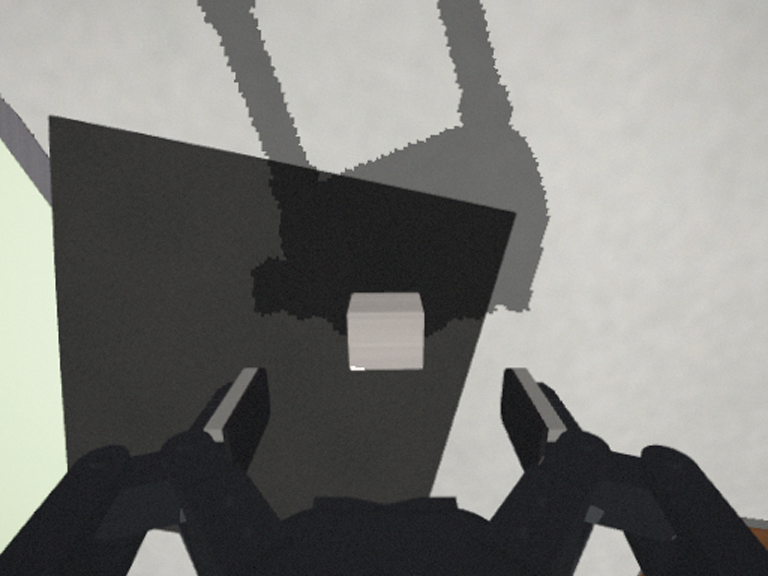

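Request:
drive_tool(
  increments=[
    {"dp": [0,0,-15],"turn": 0},
    {"dp": [0,0,-15],"turn": 0},
    {"dp": [0,0,-12],"turn": 0},
    {"dp": [0,0,-8],"turn": 0},
    {"dp": [0,0,-2.5],"turn": 0},
    {"dp": [0,0,0],"turn": 0},
    {"dp": [0,0,0],"turn": 0},
    {"dp": [0,0,0],"turn": 0},
    {"dp": [0,0,0],"turn": 0},
    {"dp": [0,0,0],"turn": 0},
  ],
)

```text
clock: 32.95
tcp_pos: [438.5, 362.7, -22.9]
tcp_rot: [0.447, 0.549, -0.548, -0.446]
ft_force: [1.0, 0.8, -0.2]
gripper_width: 85.6
```

Request:
drive_tool(
  increments=[
    {"dp": [0,0,0],"turn": 0},
    {"dp": [0,0,0],"turn": 0},
    {"dp": [0,0,0],"turn": 0},
    {"dp": [0,0,0],"turn": 0},
    {"dp": [0,0,0],"turn": 0},
    {"dp": [0,0,0],"turn": 0},
    {"dp": [0,0,0],"turn": 0},
    {"dp": [0,0,0],"turn": 0},
    {"dp": [0,0,0],"turn": 0},
    {"dp": [0,0,0],"turn": 0},
  ],
  claw=1,
  force=50,
)

```text
clock: 33.95
tcp_pos: [438.5, 362.7, -23.0]
tcp_rot: [0.446, 0.549, -0.548, -0.446]
ft_force: [-0.6, 0.3, 3.8]
gripper_width: 34.9
```

Request:
drive_tool(
  increments=[
    {"dp": [0,0,6],"turn": 0},
    {"dp": [0,0,14],"turn": 0},
    {"dp": [0,0,20],"turn": 0},
    {"dp": [0,0,25],"turn": -0.05},
    {"dp": [0,-15,25],"turn": -0.05},
    {"dp": [14,-34,0],"turn": -0.05},
    {"dp": [16,-36,0],"turn": -0.05},
    {"dp": [16,-36,0],"turn": -0.05},
    {"dp": [16,-36,0],"turn": -0.05},
    {"dp": [16,-36,0],"turn": -0.05},
  ],
)

```text
clock: 34.95
tcp_pos: [515.9, 168.0, 66.5]
tcp_rot: [-0.535, -0.461, 0.462, 0.536]
ft_force: [0.2, 0.2, -1.2]
gripper_width: 34.8
```

Request:
drive_tool(
  increments=[
    {"dp": [16,-36,0],"turn": -0.058},
    {"dp": [16,-36,0],"turn": 0},
    {"dp": [16,-36,0],"turn": 0},
    {"dp": [10,-31,0],"turn": 0},
    {"dp": [0,0,0],"turn": 0},
    {"dp": [0,0,-20],"turn": 0},
    {"dp": [0,0,-20],"turn": 0},
    {"dp": [0,0,0],"turn": 0},
    {"dp": [0,0,0],"turn": 0},
    {"dp": [0,0,0],"turn": 0},
  ],
)

```text
clock: 35.95
tcp_pos: [574.8, 31.0, 27.6]
tcp_rot: [0.548, 0.447, -0.446, -0.548]
ft_force: [-0.6, -0.6, -0.2]
gripper_width: 35.2
```

```bash
python3 - <<'E'
from h import *
s=st(); snap('wrist','w15')
E
```

```text
{'clock': 35.95, 'q': [-0.067, 0.419, 1.747, 0.0, 0.974, -1.435], 'joint_vel': [-0.001, -0.005, -0.005, -0.003, -0.004, 0.002], 'joint_torque': [-0.03, -44.728, -19.249, -0.0, 0.041, 0.001], 'tcp_pos': [574.823, 30.985, 27.628], 'tcp_rot': [0.548, 0.447, -0.446, -0.548], 'ft_force': [-0.56, -0.606, -0.21], 'moment': [0.057, -0.001, 0.012], 'gripper_width': 35.243}
```

View pics/w15.png

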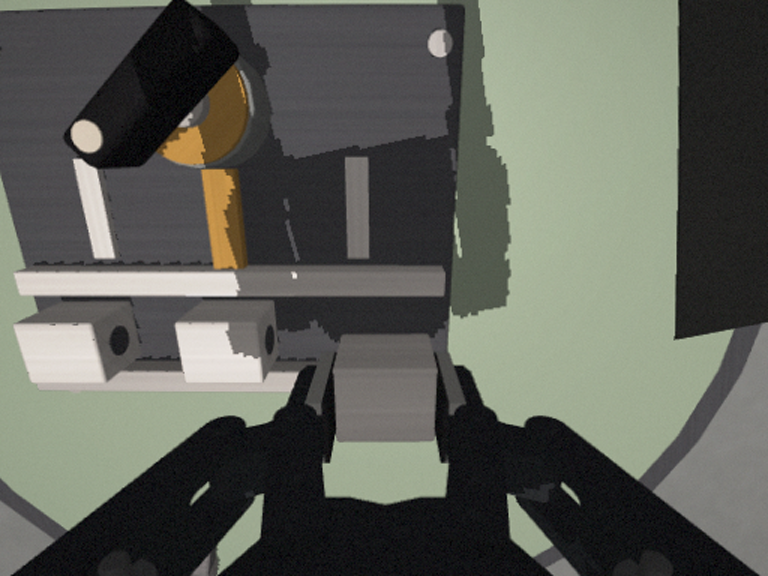

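Two bars lie flat at (75,345) and (225,340), and the third is held at (385,385). I'll lower it, release and lift.

Request:
drive_tool(
  increments=[
    {"dp": [0,0,-8],"turn": 0},
    {"dp": [0,0,-8],"turn": 0},
    {"dp": [0,0,-8],"turn": 0},
    {"dp": [0,0,-6],"turn": 0},
    {"dp": [0,0,-4],"turn": 0},
    {"dp": [0,0,-2.5],"turn": 0},
    {"dp": [0,0,-0.5],"turn": 0},
    {"dp": [0,0,0],"turn": 0},
    {"dp": [0,0,0],"turn": 0},
    {"dp": [0,0,0],"turn": 0},
  ],
)

```text
clock: 37.0
tcp_pos: [574.0, 30.5, -10.0]
tcp_rot: [-0.548, -0.446, 0.447, 0.548]
ft_force: [-2.6, -0.1, 3.6]
gripper_width: 35.1
```

Request:
drive_tool(
  increments=[
    {"dp": [0,0,0],"turn": 0},
    {"dp": [0,0,0],"turn": 0},
    {"dp": [0,0,0],"turn": 0},
    {"dp": [0,0,0],"turn": 0},
    {"dp": [0,0,0],"turn": 0},
    {"dp": [0,0,0],"turn": 0},
    {"dp": [0,0,10],"turn": 0},
    {"dp": [0,0,20],"turn": 0},
    {"dp": [0,0,30],"turn": 0},
    {"dp": [0,0,30],"turn": 0},
  ],
  claw=0.3,
)

```text
clock: 38.0
tcp_pos: [574.1, 30.6, 81.1]
tcp_rot: [-0.548, -0.446, 0.447, 0.548]
ft_force: [0.9, -0.4, 0.2]
gripper_width: 59.7
```

```bash
python3 - <<'E'
from h import *
from scipy.optimize import least_squares
def tri(obs):
    C=[(load(n)[1],np.array(p)/1.5-.2) for n,p in obs]
    f=least_squares(lambda X:np.concatenate([w2p(c,[X])[0]-p for c,p in C]),[470,-30,60]); return f.x.round(1),f.fun.round(1)
print('dot',tri([('w13',(333,134)),('w10',(581,141)),('w15',(87,136)),('w4',(352,139)),('w3',(381,238))]))
print('far left corner',tri([('w10',(707,13)),('w4',(433,42)),('w15',(178,0))]))
print('far right corner',tri([('w10',(723,42)),('w4',(452,65)),('w13',(470,34)),('w15',(238,52))]))
im,c=load('w4'); 
E
```

```text
dot (array([471.4, -37.4,  78.3]), array([-0.1, -0.1, -0.3, -0.4, -0.2,  0. ,  0.5,  0.5,  0.6,  0.1]))
far left corner (array([4.443e+02, 1.000e-01, 7.690e+01]), array([-0.5, -0.9,  1.5, -0. , -0.6,  0.8]))
far right corner (array([453.5,   9.4,  68.5]), array([-5. ,  4.7,  5.2,  2.1,  5.1,  2.7, -4.6, -8.8]))
```

```bash
python3 - <<'E'
from h import *
crop('w4',215,20,310,115,'c11')
crop('w13',195,0,325,115,'c12')
E
```

```text
(no output)
```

View pics/c11.png

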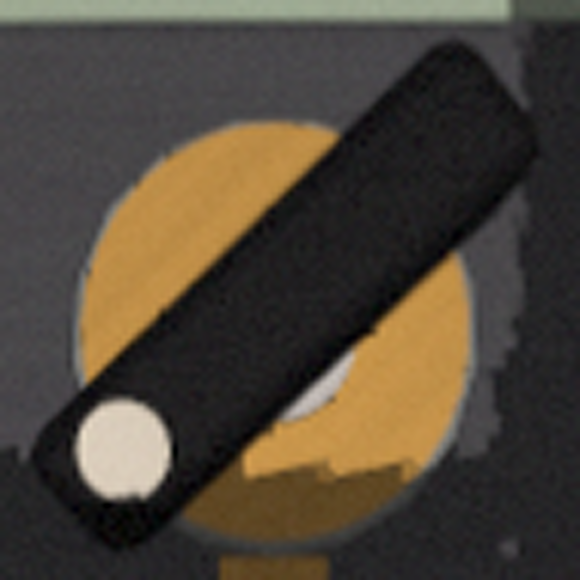

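Request:
drive_tool(
  increments=[
    {"dp": [-20,-9,8],"turn": 0},
    {"dp": [-20,-10,8],"turn": 0},
    {"dp": [-20,-10,8],"turn": 0},
    {"dp": [-20,-10,8],"turn": 0},
    {"dp": [-20,-10,8],"turn": 0},
    {"dp": [-14,-1,0],"turn": 0},
    {"dp": [0,0,0],"turn": 0},
    {"dp": [0,0,0],"turn": 0},
    {"dp": [0,0,0],"turn": 0},
    {"dp": [0,0,0],"turn": 0},
  ],
)

```text
clock: 39.0
tcp_pos: [461.1, -19.2, 119.4]
tcp_rot: [-0.548, -0.447, 0.447, 0.548]
ft_force: [0.4, -1.1, -0.1]
gripper_width: 59.5
```

```bash
python3 - <<'E'
from h import *
s=st(); snap('wrist','w16')
E
```

```text
{'clock': 39.0, 'q': [-0.193, 0.168, 1.861, 0.0, 1.114, -1.56], 'joint_vel': [-0.002, 0.002, 0.003, -0.0, 0.001, -0.001], 'joint_torque': [-0.024, -32.334, -21.632, -0.0, 0.004, 0.001], 'tcp_pos': [461.053, -19.183, 119.422], 'tcp_rot': [-0.548, -0.447, 0.447, 0.548], 'ft_force': [0.373, -1.056, -0.137], 'moment': [0.032, 0.004, 0.019], 'gripper_width': 59.547}
```

View pics/w16.png

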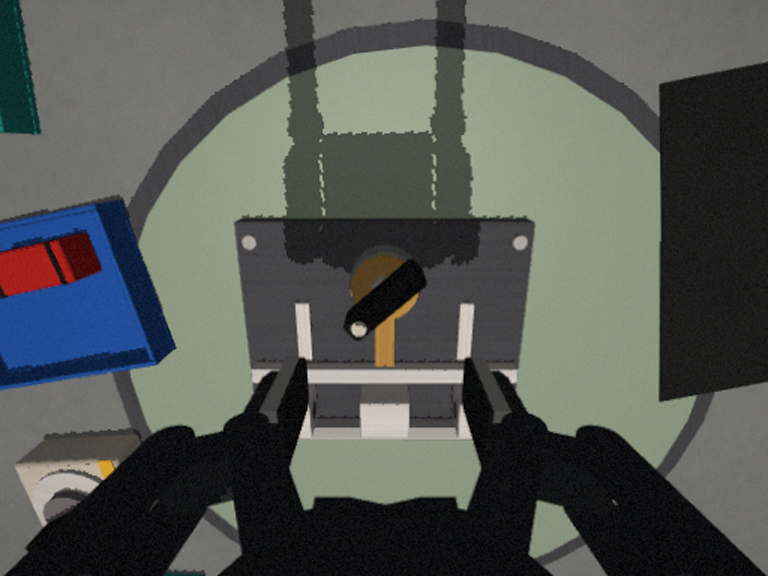

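```bash
python3 - <<'E'
from h import *
s=580/95
im,c=load('w4')
e=p2w(c,[(215+x/s-.4,20+y/s-.4) for x,y in [(85,383),(400,78)]],78); print(e.round(1),np.degrees(np.arctan2(*(e[0]-e[1])[[1,0]])))
im,c=load('w16'); crop('w16',220,165,295,235,'c13')
print('center',p2w(c,[(386/1.5-.2,297/1.5-.2),(358/1.5-.2,329.5/1.5-.2)],78))
E
```

```text
[[464.9 -39.7  78. ]
 [445.6  -5.8  78. ]] -60.38809012460571
center [[455.39482157 -17.7995587   78.        ]
 [471.70242729 -37.75639121  78.        ]]
```

View pics/c13.png

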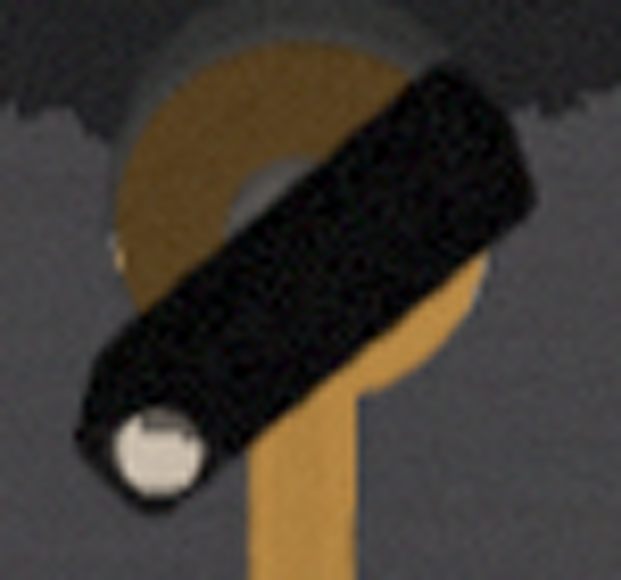

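Request:
drive_tool(
  increments=[
    {"dp": [0,-0.5,0],"turn": -0.12},
    {"dp": [0,0,0],"turn": -0.12},
    {"dp": [0,0,0],"turn": -0.12},
    {"dp": [0,0,-10],"turn": -0.12},
    {"dp": [0,0,-10],"turn": -0.12},
    {"dp": [0,0,-15],"turn": -0.12},
    {"dp": [0,0,-15],"turn": -0.123},
    {"dp": [0,0,0],"turn": 0},
    {"dp": [0,0,0],"turn": 0},
    {"dp": [0,0,0],"turn": 0},
  ],
  claw=0.4,
)

```text
clock: 40.05
tcp_pos: [461.1, -20.0, 70.3]
tcp_rot: [0.683, 0.184, -0.183, -0.683]
ft_force: [0.6, -0.0, 0.3]
gripper_width: 51.1
```

```bash
python3 - <<'E'
from h import *
s=st(); snap('wrist','w17')
E
```

```text
{'clock': 40.05, 'q': [-0.194, 0.221, 1.935, 0.0, 0.985, -0.72], 'joint_vel': [-0.001, -0.006, -0.003, 0.002, -0.002, 0.009], 'joint_torque': [0.007, -32.921, -19.357, 0.001, 0.018, -0.011], 'tcp_pos': [461.131, -20.015, 70.327], 'tcp_rot': [0.683, 0.184, -0.183, -0.683], 'ft_force': [0.588, -0.001, 0.271], 'moment': [0.012, -0.016, -0.022], 'gripper_width': 51.136}
```

View pics/w17.png

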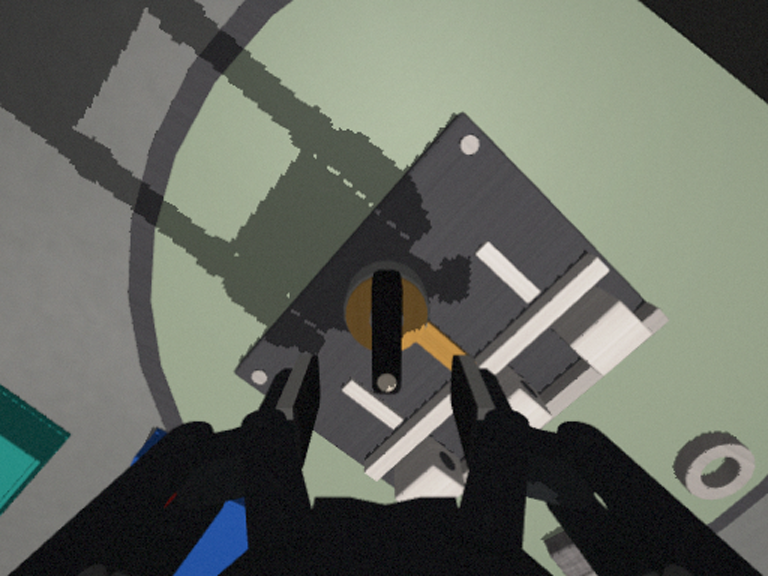

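Request:
drive_tool(
  increments=[
    {"dp": [0,0,-15],"turn": 0},
    {"dp": [0,0,-15],"turn": 0},
    {"dp": [0,0,-12],"turn": 0},
    {"dp": [0,0,-6],"turn": 0},
    {"dp": [0,0,-2],"turn": 0},
    {"dp": [0,0,0],"turn": 0},
    {"dp": [0,0,0],"turn": 0},
    {"dp": [0,0,0],"turn": 0},
    {"dp": [0,0,0],"turn": 0},
    {"dp": [0,0,0],"turn": 0},
  ],
)

```text
clock: 41.1
tcp_pos: [460.5, -20.0, 20.0]
tcp_rot: [0.683, 0.183, -0.183, -0.683]
ft_force: [-0.8, 0.3, 0.5]
gripper_width: 51.2
```

Request:
drive_tool(
  increments=[
    {"dp": [0,0,0],"turn": 0},
    {"dp": [0,0,0],"turn": 0},
    {"dp": [0,0,0],"turn": 0},
    {"dp": [0,0,0],"turn": 0},
    {"dp": [0,0,0],"turn": 0},
    {"dp": [0,0,0],"turn": 0},
    {"dp": [0,0,0],"turn": 0},
    {"dp": [0,0,0],"turn": 0},
    {"dp": [0,0,0],"turn": 0},
    {"dp": [0,0,0],"turn": 0},
  ],
  claw=1,
  force=60,
)

```text
clock: 42.1
tcp_pos: [461.4, -19.4, 20.0]
tcp_rot: [-0.683, -0.184, 0.182, 0.683]
ft_force: [3.5, 3.8, 1.9]
gripper_width: 12.8
```

```bash
python3 - <<'E'
from h import *
s=st(); snap('wrist','w18')
E
```

```text
{'clock': 42.1, 'q': [-0.194, 0.287, 2.002, 0.002, 0.851, -0.719], 'joint_vel': [-0.001, -0.0, -0.0, 0.0, 0.0, -0.001], 'joint_torque': [-2.124, -34.076, -15.422, -1.305, 0.623, -0.012], 'tcp_pos': [461.381, -19.395, 20.043], 'tcp_rot': [-0.683, -0.184, 0.182, 0.683], 'ft_force': [3.536, 3.758, 1.879], 'moment': [0.752, -0.406, 0.005], 'gripper_width': 12.792}
```

View pics/w18.png

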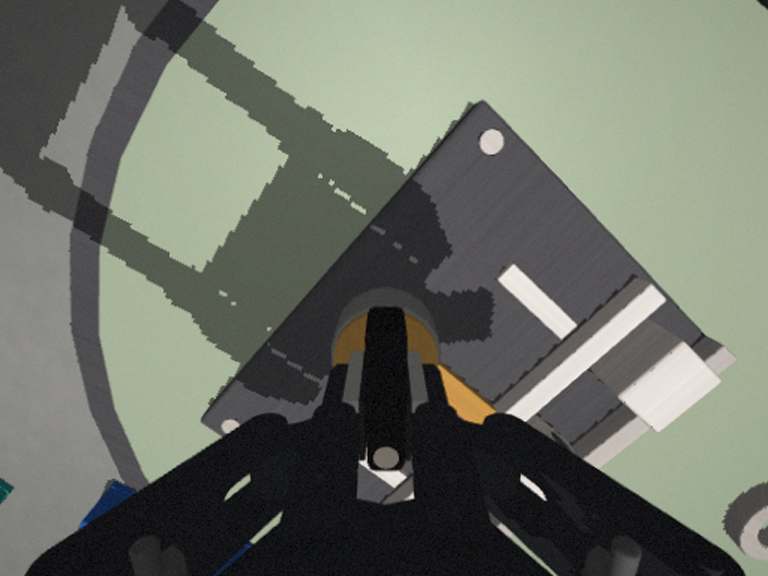

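Request:
drive_tool(
  increments=[
    {"dp": [0.4,0.4,0],"turn": -0.07},
    {"dp": [0.3,0.2,0],"turn": -0.07},
    {"dp": [0,0,0],"turn": -0.07},
    {"dp": [0,0,0],"turn": -0.07},
    {"dp": [0,0,0],"turn": -0.07},
    {"dp": [0,0,0],"turn": -0.07},
    {"dp": [0,0,0],"turn": -0.07},
    {"dp": [0,0,0],"turn": -0.07},
    {"dp": [0,0,0],"turn": -0.04},
    {"dp": [0,0,0],"turn": 0},
  ],
)

```text
clock: 43.15
tcp_pos: [461.7, -19.3, 20.0]
tcp_rot: [-0.707, 0.026, -0.027, 0.707]
ft_force: [1.8, 3.5, 2.4]
gripper_width: 13.0
```

```bash
python3 - <<'E'
from h import *
s=st(); snap('wrist','w19'); print(s['q'][0]-s['q'][5])
E
```

```text
{'clock': 43.15, 'q': [-0.193, 0.288, 2.001, 0.0, 0.852, -0.117], 'joint_vel': [-0.0, 0.002, 0.001, -0.0, -0.002, -0.029], 'joint_torque': [-1.397, -33.695, -15.357, -0.923, 0.494, 0.15], 'tcp_pos': [461.698, -19.257, 20.008], 'tcp_rot': [-0.707, 0.026, -0.027, 0.707], 'ft_force': [1.815, 3.548, 2.444], 'moment': [0.543, -0.272, -0.025], 'gripper_width': 13.04}
-0.07581339848016408
```

View pics/w19.png

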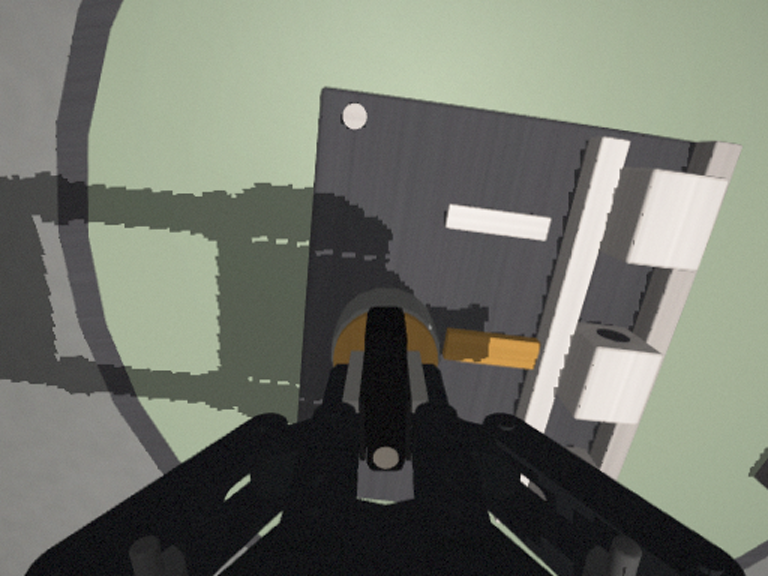

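Request:
drive_tool(
  increments=[
    {"dp": [0.3,0.4,0],"turn": -0.05},
    {"dp": [0.1,0.4,0],"turn": -0.05},
    {"dp": [0,0,0],"turn": -0.05},
    {"dp": [0,0,0],"turn": -0.05},
    {"dp": [0,0,0],"turn": -0.05},
    {"dp": [0,0,0],"turn": -0.05},
    {"dp": [0,0,0],"turn": 0},
    {"dp": [0,0,0],"turn": 0},
    {"dp": [0,0,0],"turn": 0},
    {"dp": [0,0,0],"turn": 0},
  ],
)

```text
clock: 44.2
tcp_pos: [461.9, -19.2, 20.0]
tcp_rot: [0.695, -0.131, 0.132, -0.694]
ft_force: [2.3, -2.5, 5.4]
gripper_width: 12.8
```

```bash
python3 - <<'E'
from h import *
s=st(); snap('wrist','w20'); print(s['q'][0]-s['q'][5])
E
```

```text
{'clock': 44.2, 'q': [-0.191, 0.288, 2.0, -0.001, 0.852, 0.184], 'joint_vel': [0.003, 0.001, 0.0, 0.001, 0.0, 0.003], 'joint_torque': [0.877, -32.61, -14.372, 0.468, 0.678, 0.026], 'tcp_pos': [461.894, -19.174, 20.0], 'tcp_rot': [0.695, -0.131, 0.132, -0.694], 'ft_force': [2.298, -2.516, 5.441], 'moment': [-0.348, -0.23, 0.022], 'gripper_width': 12.812}
-0.3756815666072052
```

View pics/w20.png

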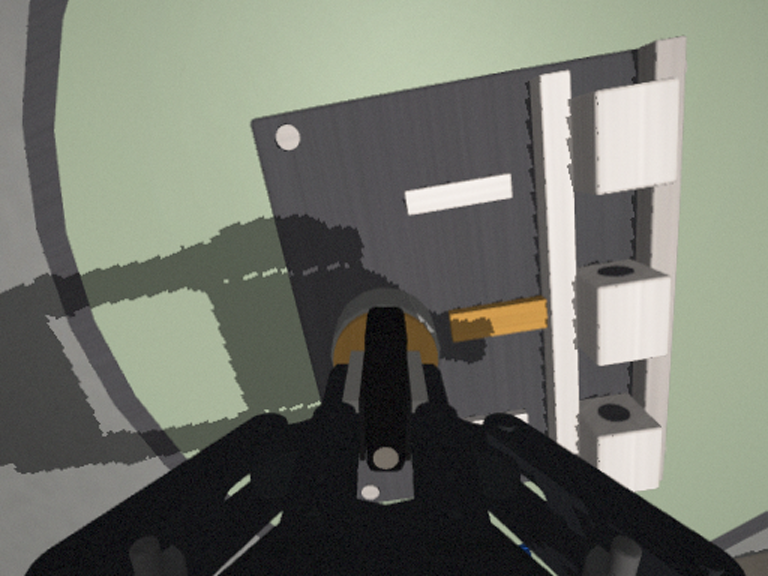

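```bash
python3 - <<'E'
from h import *
for n,m,f in (('w20',[(570,72),(577,300)],[(656,60),(652,250)]),('w19',[(629,140),(577,315)],[(697,150),(668,285)])):
    im,c=load(n); M=p2w(c,np.array(m)/1.5-.2,27); F=p2w(c,np.array(f)/1.5-.2,27)
    nn=np.array([np.cos(np.radians(-11.7)),np.sin(np.radians(-11.7)),0]); print(n,(M@nn).round(1),(F@nn).round(1))
E
```

```text
w20 [543.3 543.4] [575.8 576.1]
w19 [540.1 539.6] [568.7 576.2]
```

Request:
drive_tool(
  increments=[
    {"dp": [0,-0.3,0],"turn": -0.03},
    {"dp": [0,0,0],"turn": -0.03},
    {"dp": [0,0,0],"turn": -0.03},
    {"dp": [0,0,0],"turn": -0.03},
    {"dp": [0,0,0],"turn": -0.03},
    {"dp": [0,0,0],"turn": -0.03},
    {"dp": [0,0,0],"turn": -0.03},
    {"dp": [0,0,0],"turn": -0.03},
    {"dp": [0,0,0],"turn": 0},
    {"dp": [0,0,0],"turn": 0},
  ],
)

```text
clock: 45.25
tcp_pos: [462.0, -19.2, 20.0]
tcp_rot: [0.674, -0.214, 0.215, -0.674]
ft_force: [0.9, -1.4, 4.8]
gripper_width: 13.1
```

```bash
cat > r.py <<'E'
from h import *
s=manip.read_state(); print('t',round(s['clock'],2),'yaw',round(s['q'][0]-s['q'][5],3),'F',np.round(s['ft_force'],1),'M',np.round(s['moment'],3),'tq6',round(s['joint_torque'][5],3),'w',round(s['gripper_width'],1))
E
python3 r.py
```

```text
t 45.25 yaw -0.616 F [ 0.9 -1.4  4.8] M [-0.249 -0.311 -0.049] tq6 -0.024 w 13.1
```

Request:
drive_tool(
  increments=[
    {"dp": [0,0,0],"turn": -0.01},
    {"dp": [0,0,0],"turn": -0.01},
    {"dp": [0,0,0],"turn": -0.01},
    {"dp": [0,0,0],"turn": -0.01},
    {"dp": [0,0,0],"turn": -0.01},
    {"dp": [0,0,0],"turn": 0},
    {"dp": [0,0,0],"turn": 0},
    {"dp": [0,0,0],"turn": 0},
    {"dp": [0,0,0],"turn": 0},
    {"dp": [0,0,0],"turn": 0},
  ],
)

```text
clock: 46.25
tcp_pos: [462.1, -19.2, 20.0]
tcp_rot: [0.668, -0.23, 0.232, -0.668]
ft_force: [2.5, -1.3, 5.6]
gripper_width: 12.6
```

```bash
python3 r.py
```

```text
t 46.25 yaw -0.666 F [ 2.5 -1.3  5.6] M [-0.22  -0.309  0.073] tq6 0.082 w 12.6
```

Request:
drive_tool(
  increments=[
    {"dp": [0,0,0],"turn": -0.01},
    {"dp": [0,0,0],"turn": -0.01},
    {"dp": [0,0,0],"turn": -0.01},
    {"dp": [0,0,0],"turn": -0.01},
    {"dp": [0,0,0],"turn": -0.01},
    {"dp": [0,0,0],"turn": 0},
    {"dp": [0,0,0],"turn": 0},
    {"dp": [0,0,0],"turn": 0},
    {"dp": [0,0,0],"turn": 0},
    {"dp": [0,0,0],"turn": 0},
  ],
)

```text
clock: 47.25
tcp_pos: [462.1, -19.3, 20.0]
tcp_rot: [0.662, -0.247, 0.248, -0.662]
ft_force: [2.7, -1.6, 5.8]
gripper_width: 12.7
```

```bash
python3 r.py
```

```text
t 47.25 yaw -0.716 F [ 2.7 -1.6  5.8] M [-0.256 -0.374  0.072] tq6 0.146 w 12.7
```

Request:
drive_tool(
  increments=[
    {"dp": [0,0,0],"turn": -0.01},
    {"dp": [0,0,0],"turn": -0.01},
    {"dp": [0,0,0],"turn": -0.01},
    {"dp": [0,0,0],"turn": -0.01},
    {"dp": [0,0,0],"turn": -0.01},
    {"dp": [0,0,0],"turn": 0},
    {"dp": [0,0,0],"turn": 0},
    {"dp": [0,0,0],"turn": 0},
    {"dp": [0,0,0],"turn": 0},
    {"dp": [0,0,0],"turn": 0},
  ],
)

```text
clock: 48.25
tcp_pos: [462.1, -19.3, 20.0]
tcp_rot: [0.656, -0.263, 0.265, -0.656]
ft_force: [1.9, -1.9, 3.7]
gripper_width: 12.5
```

```bash
python3 r.py
```

```text
t 48.25 yaw -0.766 F [ 1.9 -1.9  3.7] M [-0.28  -0.364  0.23 ] tq6 0.199 w 12.5
```

Request:
drive_tool(
  increments=[
    {"dp": [0,0,0],"turn": -0.01},
    {"dp": [0,0,0],"turn": -0.01},
    {"dp": [0,0,0],"turn": -0.01},
    {"dp": [0,0,0],"turn": -0.01},
    {"dp": [0,0,0],"turn": -0.01},
    {"dp": [0,0,0],"turn": 0},
    {"dp": [0,0,0],"turn": 0},
    {"dp": [0,0,0],"turn": 0},
    {"dp": [0,0,0],"turn": 0},
    {"dp": [0,0,0],"turn": 0},
  ],
)

```text
clock: 49.25
tcp_pos: [462.1, -19.2, 20.0]
tcp_rot: [0.649, -0.28, 0.281, -0.649]
ft_force: [2.3, -2.0, 5.4]
gripper_width: 12.8
```

```bash
python3 r.py; python3 -c "
from h import *
snap('wrist','w21')"
```

```text
t 49.25 yaw -0.816 F [ 2.3 -2.   5.4] M [-0.302 -0.373  0.073] tq6 0.139 w 12.8
```

View pics/w21.png

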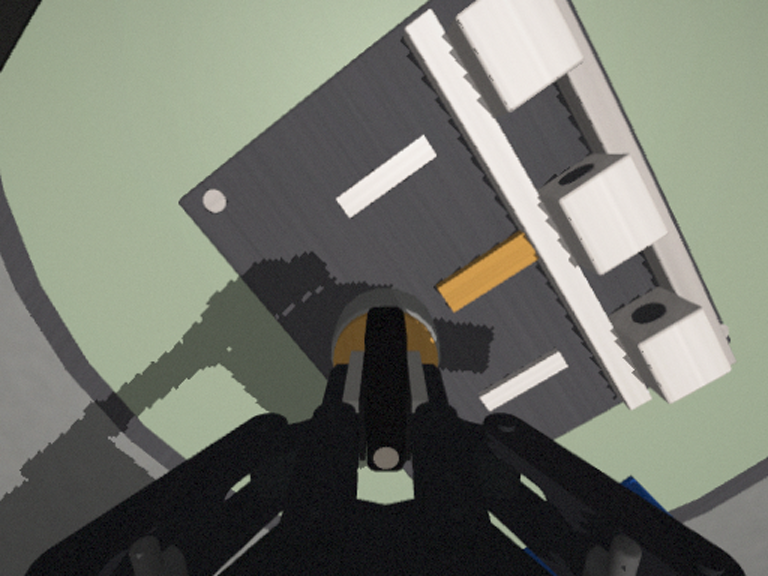

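Request:
drive_tool(
  increments=[
    {"dp": [0,0,0],"turn": -0.01},
    {"dp": [0,0,0],"turn": -0.01},
    {"dp": [0,0,0],"turn": -0.01},
    {"dp": [0,0,0],"turn": -0.01},
    {"dp": [0,0,0],"turn": 0},
    {"dp": [0,0,0],"turn": 0},
    {"dp": [0,0,0],"turn": 0},
    {"dp": [0,0,0],"turn": 0},
    {"dp": [0,0,0],"turn": 0},
    {"dp": [0,0,0],"turn": 0},
  ],
)

```text
clock: 50.3
tcp_pos: [462.1, -19.3, 20.0]
tcp_rot: [0.643, -0.293, 0.294, -0.643]
ft_force: [2.9, -2.4, 4.0]
gripper_width: 12.7
```

```bash
python3 r.py
```

```text
t 50.3 yaw -0.856 F [ 2.9 -2.4  4. ] M [-0.36  -0.328  0.233] tq6 0.126 w 12.7
```

Request:
drive_tool(
  increments=[
    {"dp": [0,0,0],"turn": -0.01},
    {"dp": [0,0,0],"turn": -0.01},
    {"dp": [0,0,0],"turn": -0.01},
    {"dp": [0,0,0],"turn": -0.01},
    {"dp": [0,0,0],"turn": 0},
    {"dp": [0,0,0],"turn": 0},
    {"dp": [0,0,0],"turn": 0},
    {"dp": [0,0,0],"turn": 0},
    {"dp": [0,0,0],"turn": 0},
    {"dp": [0,0,0],"turn": 0},
  ],
)

```text
clock: 51.3
tcp_pos: [462.2, -19.3, 20.0]
tcp_rot: [0.637, -0.306, 0.307, -0.637]
ft_force: [2.6, -2.1, 4.9]
gripper_width: 12.8
```

```bash
python3 r.py
```

```text
t 51.3 yaw -0.896 F [ 2.6 -2.1  4.9] M [-0.3   -0.319  0.161] tq6 0.114 w 12.8
```

```bash
cat > rr.py <<'E'
from h import *
M=[];T=[]
for i in range(10):
    s=manip.read_state(); M.append(s['moment'][2]); T.append(s['joint_torque'][5]); im=optics.read_camera('wrist')
print('yaw',round(s['q'][0]-s['q'][5],3),'Mz',np.mean(M).round(3),np.std(M).round(3),'tq6',np.mean(T).round(3),np.std(T).round(3),'clk',s['clock'])
import sys
b=im[:,:,::-1]; np.save('pics/%s.npy'%sys.argv[1],im); c=cam('wrist'); np.savez('pics/%s_c.npz'%sys.argv[1],K=c[0],d=c[1],R=c[2],t=c[3])
E
python3 rr.py w22; python3 -c "
from h import *
crop('w22',205,180,315,320,'c22'); crop('w20',205,180,315,320,'c20')"
```

```text
yaw -0.896 Mz 0.117 0.026 tq6 0.114 0.0 clk 51.75
```

View pics/c22.png

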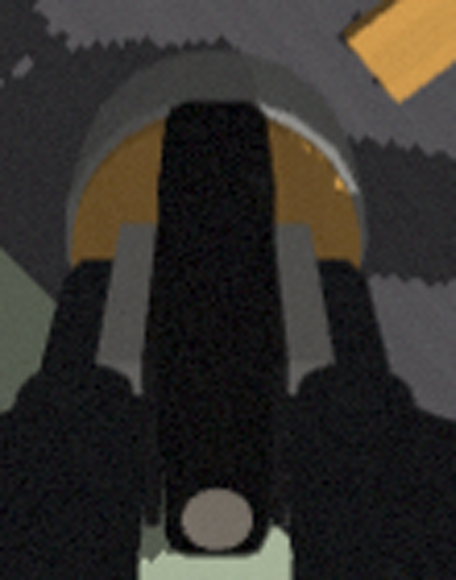

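View pics/c20.png

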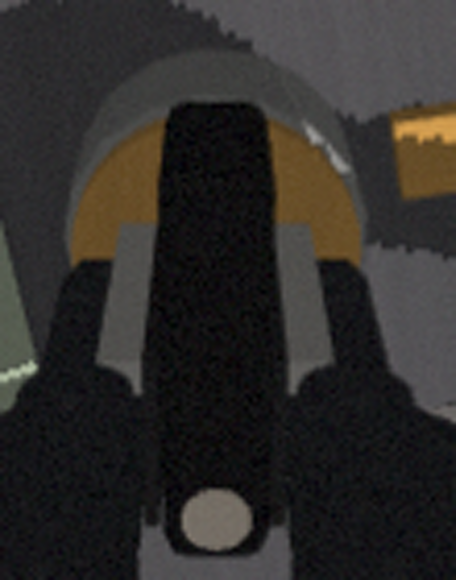

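Request:
drive_tool(
  increments=[
    {"dp": [0,0,0],"turn": -0.02},
    {"dp": [0,0,0],"turn": -0.02},
    {"dp": [0,0,0],"turn": -0.02},
    {"dp": [0,0,0],"turn": -0.02},
    {"dp": [0,0,0],"turn": 0},
    {"dp": [0,0,0],"turn": 0},
    {"dp": [0,0,0],"turn": 0},
    {"dp": [0,0,0],"turn": 0},
    {"dp": [0,0,0],"turn": 0},
    {"dp": [0,0,0],"turn": 0},
  ],
)

```text
clock: 52.8
tcp_pos: [462.2, -19.3, 20.0]
tcp_rot: [0.625, -0.331, 0.332, -0.625]
ft_force: [1.8, -2.6, 5.8]
gripper_width: 13.0
```

```bash
python3 rr.py w23; python3 - <<'E'
from h import *
im,c=load('w23'); cv2.imwrite('pics/w23.png',cv2.resize(im[:,:,::-1],None,fx=1.5,fy=1.5,interpolation=cv2.INTER_CUBIC))
E
```

```text
yaw -0.976 Mz 0.101 0.027 tq6 0.09 0.0 clk 53.25
```

View pics/w23.png

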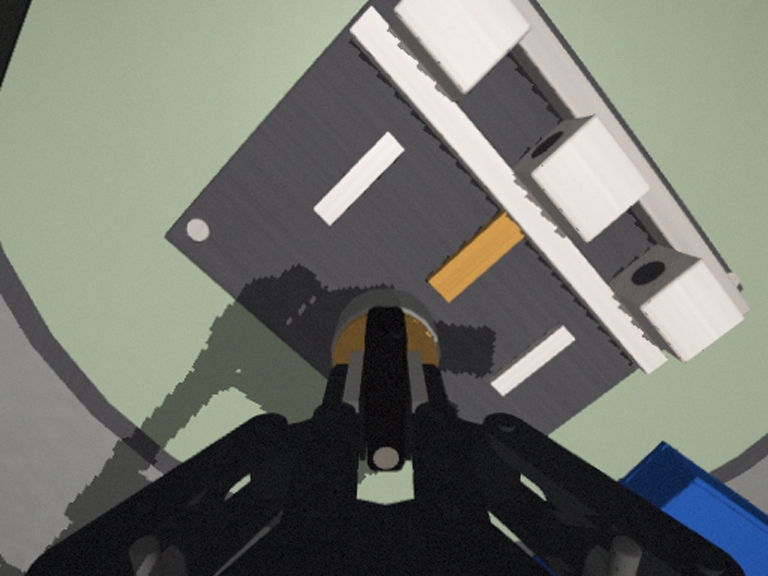

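```bash
python3 - <<'E'
from h import *
nn=np.array([np.cos(np.radians(-11.7)),np.sin(np.radians(-11.7)),0])
for n,m,f in (('w21',[(432,9),(540,200),(648,395)],[(567,80),(605,150)]),('w23',[(375,8),(515,182),(666,362)],[(522,45),(565,105)])):
    im,c=load(n); print(n,(p2w(c,np.array(m)/1.5-.2,27)@nn).round(1),(p2w(c,np.array(f)/1.5-.2,27)@nn).round(1))
E
```

```text
w21 [545.6 545.  544.6] [575.  575.8]
w23 [545.7 543.6 544.1] [576.4 575.6]
```

Request:
drive_tool(
  increments=[
    {"dp": [0,0,0],"turn": 0},
    {"dp": [0,0,0],"turn": 0},
    {"dp": [0,0,0],"turn": 0},
    {"dp": [0,0,0],"turn": 0},
    {"dp": [0,0,0],"turn": 0},
    {"dp": [0,0,10],"turn": 0},
    {"dp": [0,0,20],"turn": 0},
    {"dp": [0,0,25],"turn": 0},
    {"dp": [0,0,25],"turn": 0},
    {"dp": [0,0,20],"turn": 0},
  ],
  claw=0.4,
)

```text
clock: 54.3
tcp_pos: [461.8, -18.9, 121.9]
tcp_rot: [-0.624, 0.331, -0.332, 0.625]
ft_force: [1.4, -0.2, -0.4]
gripper_width: 51.0
```

```bash
python3 - <<'E'
from h import *
s=st(); snap('wrist','w24')
E
```

```text
{'clock': 54.3, 'q': [-0.192, 0.165, 1.857, -0.0, 1.118, 0.784], 'joint_vel': [0.0, -0.202, -0.3, -0.0, 0.505, -0.001], 'joint_torque': [0.07, -31.442, -20.887, -0.0, -0.28, 0.0], 'tcp_pos': [461.826, -18.897, 121.908], 'tcp_rot': [-0.624, 0.331, -0.332, 0.625], 'ft_force': [1.37, -0.188, -0.433], 'moment': [-0.046, -0.013, -0.008], 'gripper_width': 50.993}
```

View pics/w24.png

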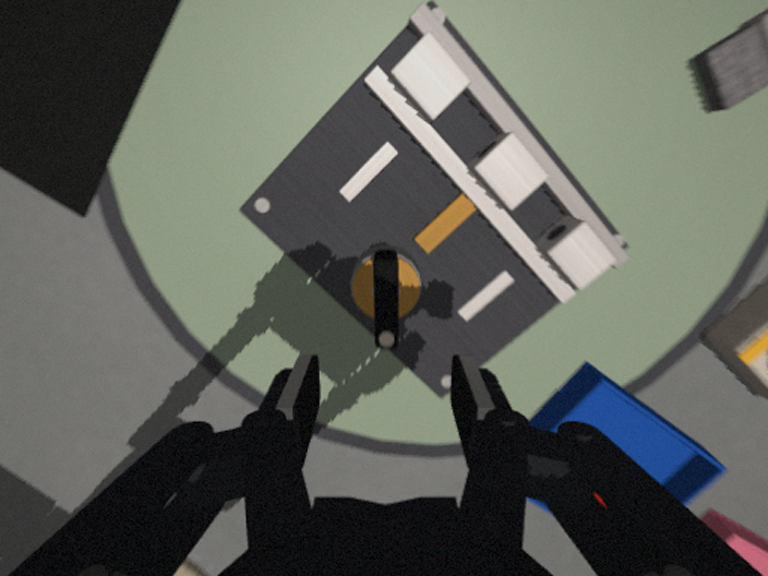

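Request:
drive_tool(
  increments=[
    {"dp": [10,-30,0],"turn": 0.13},
    {"dp": [10,-30,0],"turn": 0.13},
    {"dp": [10,-30,0],"turn": 0.13},
    {"dp": [10,-30,0],"turn": 0.13},
    {"dp": [10,-30,0],"turn": 0.13},
    {"dp": [10,-30,0],"turn": 0.13},
    {"dp": [10,-30,0],"turn": 0.13},
    {"dp": [10,-30,0],"turn": 0.13},
    {"dp": [10,-30,0],"turn": 0.13},
    {"dp": [10,-24,0],"turn": 0.13},
  ],
)

```text
clock: 55.35
tcp_pos: [561.5, -314.6, 119.6]
tcp_rot: [0.698, 0.116, -0.116, -0.698]
ft_force: [-0.2, 0.1, -0.1]
gripper_width: 51.3
```

Request:
drive_tool(
  increments=[
    {"dp": [0,0,0],"turn": 0.025},
    {"dp": [0,0,0],"turn": 0},
    {"dp": [0,0,0],"turn": 0},
    {"dp": [0,0,0],"turn": 0},
    {"dp": [0,0,0],"turn": 0},
    {"dp": [0,0,0],"turn": 0},
    {"dp": [0,0,0],"turn": 0},
    {"dp": [0,0,0],"turn": 0},
    {"dp": [0,0,0],"turn": 0},
    {"dp": [0,0,0],"turn": 0},
  ],
)

```text
clock: 56.35
tcp_pos: [561.4, -312.9, 119.7]
tcp_rot: [-0.696, -0.123, 0.123, 0.696]
ft_force: [-0.6, -0.2, -0.1]
gripper_width: 51.3
```

```bash
python3 - <<'E'
from h import *
s=st(); snap('wrist','w25')
E
```

```text
{'clock': 56.35, 'q': [-0.617, 0.425, 1.473, 0.0, 1.243, -0.966], 'joint_vel': [0.0, 0.001, 0.0, -0.0, 0.001, -0.0], 'joint_torque': [0.03, -49.225, -23.377, 0.002, 0.002, 0.0], 'tcp_pos': [561.355, -312.852, 119.716], 'tcp_rot': [-0.696, -0.123, 0.123, 0.696], 'ft_force': [-0.568, -0.165, -0.13], 'moment': [0.055, -0.042, -0.038], 'gripper_width': 51.305}
```

View pics/w25.png

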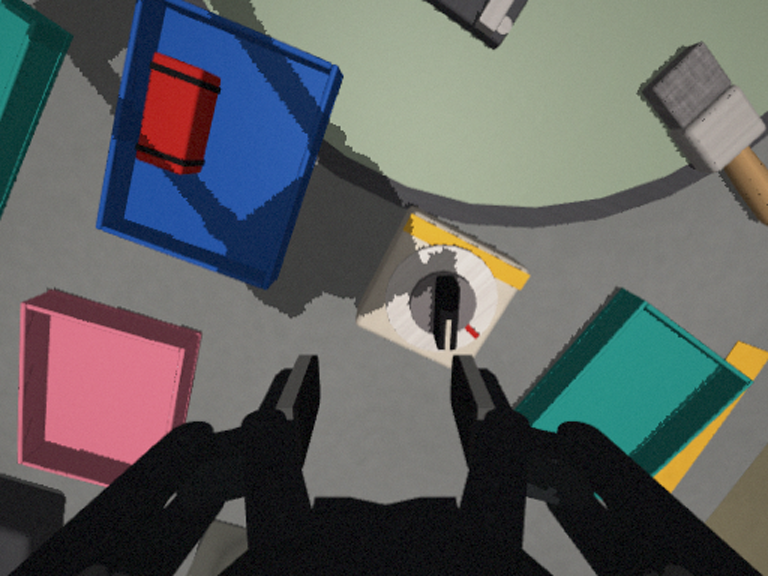

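```bash
python3 - <<'E'
from h import *
from scipy.optimize import least_squares
im,c=load('w25')
print(p2w(c,np.array([(441.5,298),(473,331)])/1.5-.2,39).round(1))
for z in(65,69,75): print(z,p2w(c,np.array([(446,277),(447.5,349)])/1.5-.2,z).round(1).tolist())
crop('w25',225,130,360,245,'c25'); crop('w25',60,0,240,200,'c26')
E
```

```text
[[ 599.5 -308.6   39. ]
 [ 629.2 -323.4   39. ]]
65 [[590.3, -288.3, 65.0], [609.4, -331.4, 65.0]]
69 [[589.3, -287.4, 69.0], [608.1, -329.8, 69.0]]
75 [[587.8, -286.1, 75.0], [606.1, -327.4, 75.0]]
```

View pics/c25.png

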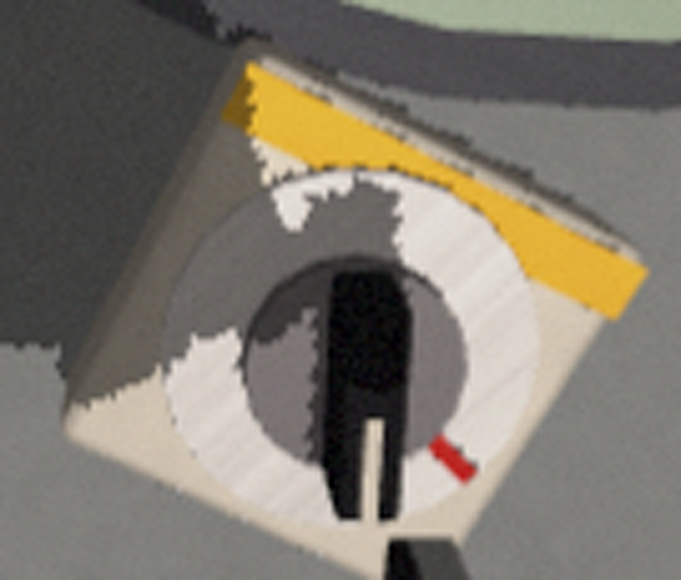

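View pics/c26.png

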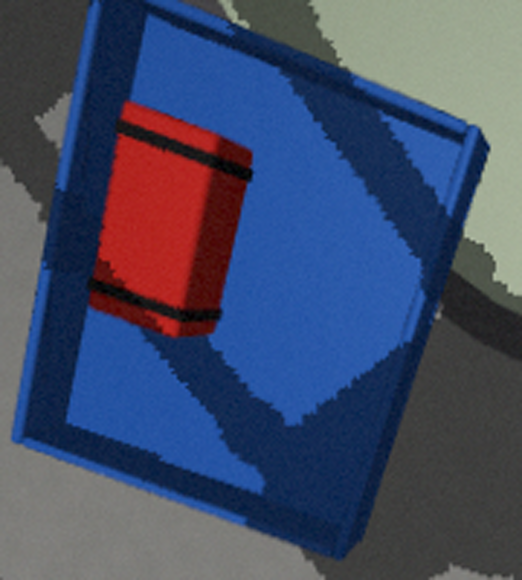

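Request:
drive_tool(
  increments=[
    {"dp": [12,1,0],"turn": 0},
    {"dp": [12,1,0],"turn": 0},
    {"dp": [13,1.4,0],"turn": 0},
    {"dp": [0,0,-15],"turn": 0},
    {"dp": [0,0,-15],"turn": 0},
    {"dp": [0,0,-10],"turn": 0},
    {"dp": [0,0,0],"turn": 0},
    {"dp": [0,0,0],"turn": 0},
    {"dp": [0,0,0],"turn": 0},
    {"dp": [0,0,0],"turn": 0},
  ],
)

```text
clock: 57.4
tcp_pos: [598.9, -309.8, 80.6]
tcp_rot: [0.697, 0.123, -0.122, -0.696]
ft_force: [-0.3, -0.2, 0.6]
gripper_width: 50.8
```

```bash
python3 - <<'E'
from h import *
s=st(); snap('wrist','w26'); crop('w26',190,150,330,270,'c27')
E
```

```text
{'clock': 57.4, 'q': [-0.581, 0.498, 1.45, 0.0, 1.192, -0.929], 'joint_vel': [-0.001, -0.003, 0.006, 0.0, -0.003, 0.001], 'joint_torque': [0.037, -52.407, -22.711, 0.003, -0.008, 0.0], 'tcp_pos': [598.922, -309.824, 80.641], 'tcp_rot': [0.697, 0.123, -0.122, -0.696], 'ft_force': [-0.304, -0.195, 0.643], 'moment': [0.014, -0.034, 0.006], 'gripper_width': 50.825}
```

View pics/w26.png

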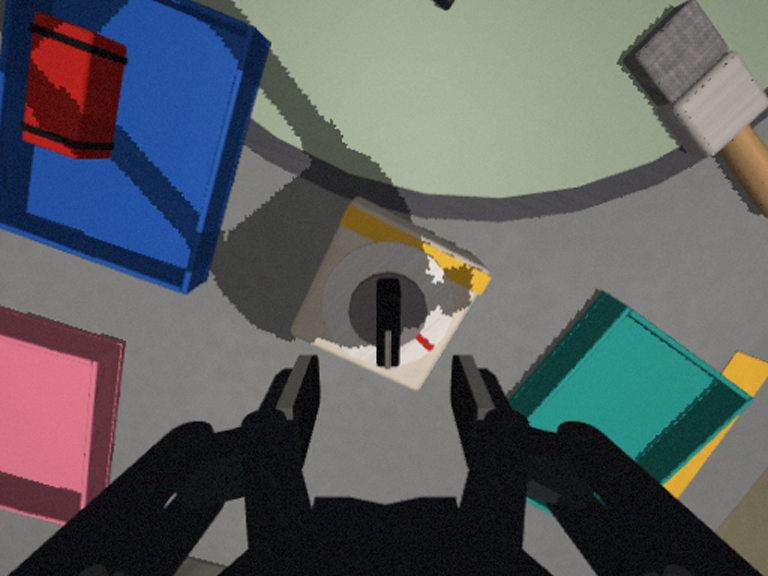

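View pics/c27.png

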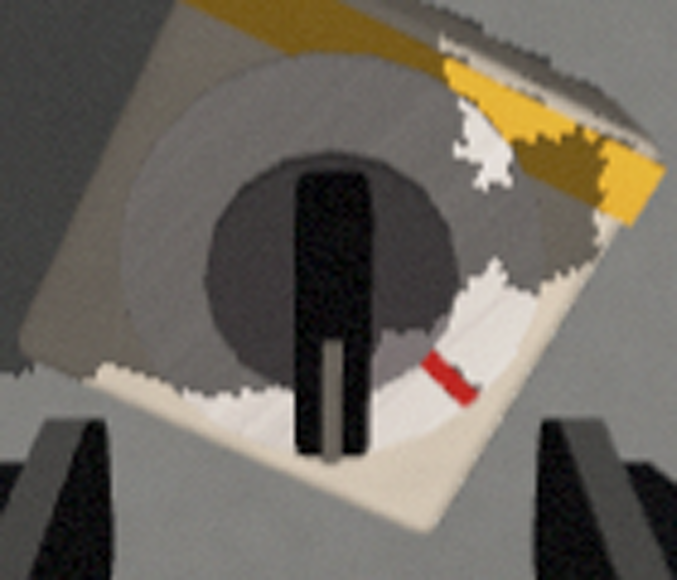

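```bash
python3 - <<'E'
from h import *
im,c=load('w26'); s=580/120
f=lambda P,z:p2w(c,[(190+x/s-.4,150+y/s-.4) for x,y in P],z)
# collar ellipse edge fit to circle in world
e=f([(120,270),(150,160),(230,80),(330,52),(430,75),(540,300),(500,390),(375,445),(250,445),(180,400)],39)[:,:2]
A=np.c_[2*e,np.ones(len(e))]; s0=np.linalg.lstsq(A,(e**2).sum(1),rcond=None)[0]; ctr=s0[:2]; print(ctr,np.sqrt(s0[2]+ctr@ctr),np.linalg.norm(e-ctr,axis=1).round(1))
m=f([(430,359),(470,401)],39)[:,:2]; print(m,np.linalg.norm(m-ctr,axis=1),np.degrees(np.arctan2((m-ctr)[:,1],(m-ctr)[:,0])), np.degrees(np.arctan2(*(m[1]-m[0])[::-1])))
for z in (65,69,75): 
  b=f([(332,172),(332,460)],z)[:,:2]; print(z,b.round(1).tolist(),np.linalg.norm(b[1]-b[0]),np.degrees(np.arctan2(*(b[1]-b[0])[::-1])),b.mean(0))
E
```

```text
[ 600.65885745 -310.39504249] 38.01124028965047 [38.  37.3 38.  38.4 38.1 37.5 39.  36.4 38.8 38.5]
[[ 623.32819736 -321.32463202]
 [ 633.34725794 -326.67378253]] [25.16654325 36.51751503] [-25.74015306 -26.47318749] -28.097643152871242
65 [[591.6, -287.0], [608.6, -333.4]] 49.363087677931105 -69.84324207183062 [ 600.0693677  -310.18798725]
69 [[591.1, -285.9], [607.8, -331.3]] 48.33136246311136 -69.84324207183059 [ 599.45793863 -308.60356638]
75 [[590.5, -284.3], [606.6, -328.2]] 46.783774640881745 -69.84324207183057 [ 598.54079502 -306.22693507]
```

Request:
drive_tool(
  increments=[
    {"dp": [1.5,-0.5,-10],"turn": 0},
    {"dp": [0,0,-15],"turn": 0},
    {"dp": [0,0,-12],"turn": 0},
    {"dp": [0,0,-10],"turn": 0},
    {"dp": [0,0,-8],"turn": 0},
    {"dp": [0,0,-4],"turn": 0},
    {"dp": [0,0,-3],"turn": 0},
    {"dp": [0,0,0],"turn": 0},
    {"dp": [0,0,0],"turn": 0},
    {"dp": [0,0,0],"turn": 0},
  ],
)

```text
clock: 58.45
tcp_pos: [600.2, -310.2, 18.3]
tcp_rot: [0.697, 0.123, -0.122, -0.696]
ft_force: [-0.3, -0.7, -0.2]
gripper_width: 50.8
```

Request:
drive_tool(
  increments=[
    {"dp": [0,0,0],"turn": 0},
    {"dp": [0,0,0],"turn": 0},
    {"dp": [0,0,0],"turn": 0},
    {"dp": [0,0,0],"turn": 0},
    {"dp": [0,0,0],"turn": 0},
    {"dp": [0,0,0],"turn": 0},
    {"dp": [0,0,0],"turn": 0},
    {"dp": [0,0,0],"turn": 0},
    {"dp": [0,0,0],"turn": 0},
    {"dp": [0,0,0],"turn": 0},
  ],
  claw=1,
  force=50,
)

```text
clock: 59.45
tcp_pos: [600.5, -309.8, 18.1]
tcp_rot: [0.696, 0.123, -0.122, -0.696]
ft_force: [3.0, 2.3, 3.9]
gripper_width: 10.8
```

Request:
drive_tool(
  increments=[
    {"dp": [0,0,0],"turn": 0.08},
    {"dp": [0,0,0],"turn": 0.09},
    {"dp": [0,0,0],"turn": 0.09},
    {"dp": [0,0,0],"turn": 0.09},
    {"dp": [0,0,0],"turn": 0.09},
    {"dp": [0,0,0],"turn": 0.09},
    {"dp": [0,0,0],"turn": 0.09},
    {"dp": [0,0,0],"turn": 0.08},
    {"dp": [0,0,0],"turn": 0.065},
    {"dp": [0,0,0],"turn": 0},
  ],
)

```text
clock: 60.45
tcp_pos: [600.1, -310.1, 18.1]
tcp_rot: [0.6, 0.374, -0.374, -0.6]
ft_force: [2.5, 1.8, 4.9]
gripper_width: 11.1
```

```bash
python3 - <<'E'
from h import *
s=st(); print(s['q'][0]-s['q'][5]); snap('wrist','w27'); crop('w27',190,150,330,270,'c28')
E
```

```text
{'clock': 60.45, 'q': [-0.58, 0.555, 1.519, 0.0, 1.067, -1.694], 'joint_vel': [-0.002, 0.0, 0.0, -0.001, -0.001, 0.045], 'joint_torque': [-1.776, -50.422, -19.019, -0.769, 0.097, -0.243], 'tcp_pos': [600.116, -310.129, 18.113], 'tcp_rot': [0.6, 0.374, -0.374, -0.6], 'ft_force': [2.457, 1.762, 4.86], 'moment': [0.361, -0.312, 0.003], 'gripper_width': 11.09}
1.1140928553017173
```

View pics/w27.png

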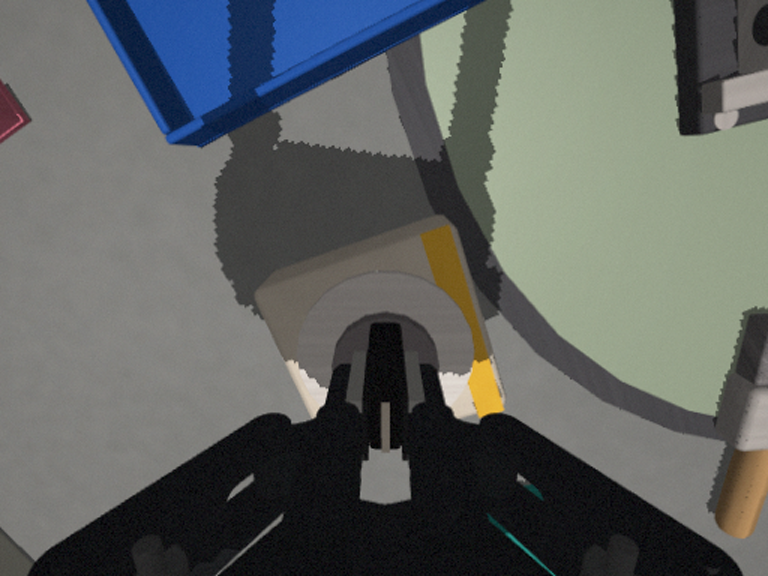

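Knob turned in the grip, with its white line at (385,430). I'll release, lift and check it against the red mark.

Request:
drive_tool(
  increments=[
    {"dp": [0,0,0],"turn": 0},
    {"dp": [0,0,0],"turn": 0},
    {"dp": [0,0,0],"turn": 0},
    {"dp": [0,0,0],"turn": 0},
    {"dp": [0,0,0],"turn": 0},
    {"dp": [0,0,12],"turn": 0},
    {"dp": [0,0,20],"turn": 0},
    {"dp": [0,0,30],"turn": 0},
    {"dp": [0,0,10],"turn": 0},
    {"dp": [0,0,0],"turn": 0},
  ],
  claw=0.4,
)

```text
clock: 61.5
tcp_pos: [601.3, -310.9, 92.4]
tcp_rot: [0.602, 0.375, -0.373, -0.599]
ft_force: [0.3, 0.3, -0.5]
gripper_width: 51.5
```

Request:
drive_tool(
  increments=[
    {"dp": [0,0,0],"turn": 0},
    {"dp": [0,0,0],"turn": 0},
    {"dp": [0,0,0],"turn": 0},
    {"dp": [0,0,0],"turn": 0},
    {"dp": [0,0,0],"turn": 0},
    {"dp": [0,0,0],"turn": 0},
    {"dp": [0,0,0],"turn": 0},
    {"dp": [0,0,0],"turn": 0},
    {"dp": [0,0,0],"turn": 0},
    {"dp": [0,0,0],"turn": 0},
  ],
)

```text
clock: 62.5
tcp_pos: [599.9, -309.9, 89.8]
tcp_rot: [0.6, 0.374, -0.374, -0.6]
ft_force: [-0.8, -0.0, -0.2]
gripper_width: 51.4
```

```bash
python3 - <<'E'
from h import *
s=st(); snap('wrist','w28'); crop('w28',190,150,330,270,'c29')
E
```

```text
{'clock': 62.5, 'q': [-0.58, 0.493, 1.434, 0.0, 1.214, -1.694], 'joint_vel': [0.001, 0.002, 0.002, -0.001, 0.001, 0.001], 'joint_torque': [-0.001, -52.643, -23.021, 0.0, -0.0, -0.0], 'tcp_pos': [599.912, -309.946, 89.792], 'tcp_rot': [0.6, 0.374, -0.374, -0.6], 'ft_force': [-0.836, -0.017, -0.157], 'moment': [-0.034, -0.004, 0.051], 'gripper_width': 51.438}
```

View pics/c29.png

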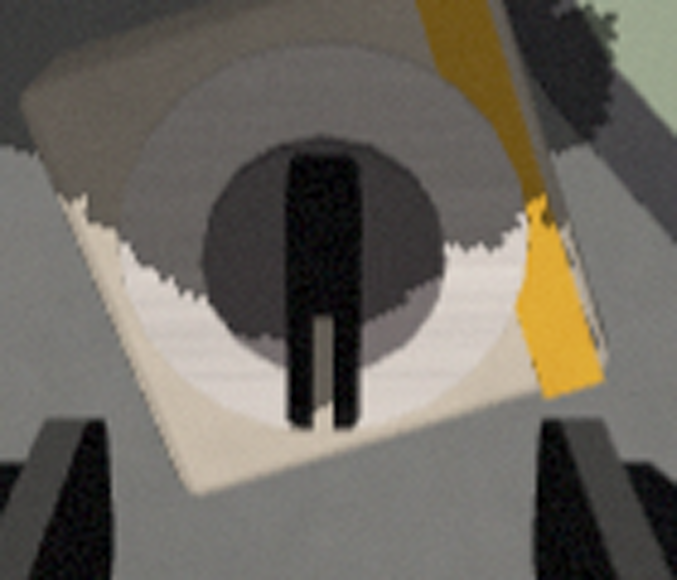

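Request:
drive_tool(
  increments=[
    {"dp": [20,-10,10],"turn": 0},
    {"dp": [20,-10,10],"turn": 0},
    {"dp": [20,-10,10],"turn": 0},
    {"dp": [20,-9,0],"turn": 0},
    {"dp": [20,-9,0],"turn": 0},
    {"dp": [0,0,0],"turn": 0},
    {"dp": [0,0,0],"turn": 0},
    {"dp": [0,0,0],"turn": 0},
    {"dp": [0,0,0],"turn": 0},
    {"dp": [0,0,0],"turn": 0},
  ],
)

```text
clock: 63.55
tcp_pos: [699.3, -357.7, 120.2]
tcp_rot: [-0.6, -0.374, 0.374, 0.6]
ft_force: [-0.1, -0.2, 0.1]
gripper_width: 51.3
```

```bash
python3 - <<'E'
from h import *
s=manip.read_state(); snap('wrist','w29'); im,c=load('w29')
u=w2p(c,[[600.5,-310.4,50]])[0].round(0).astype(int); print(u)
x0=max(u[0]-45,0);y0=max(u[1]-40,0); print(x0,y0); crop('w29',x0,y0,x0+90,y0+80,'c30')
E
```

```text
[256  69]
211 29
```

View pics/c30.png

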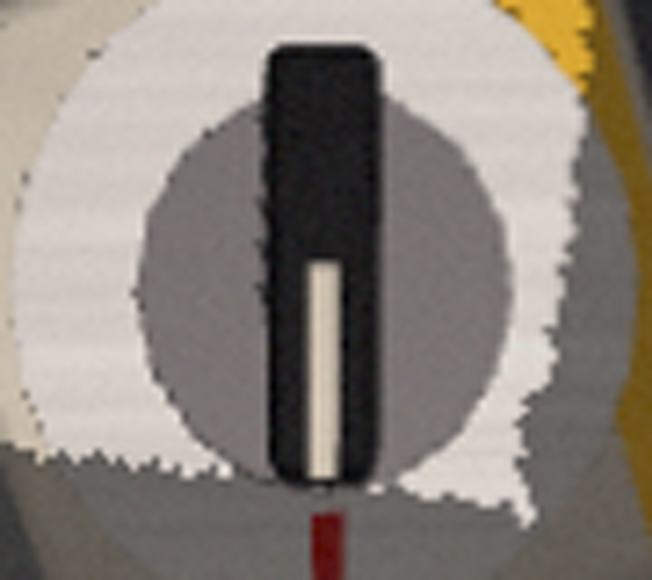

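```bash
python3 - <<'E'
from h import *
im,c=load('w29'); s=min(780/90,580/80)
f=lambda P,z:p2w(c,[(211+x/s-.4,29+y/s-.4) for x,y in P],z)[:,:2]
a=lambda v:np.degrees(np.arctan2(v[1],v[0])).round(2)
l=f([(324.5,262),(322,480)],69); b=f([(322,46),(325,485)],69); m=f([(327.5,515),(329,578)],39)
dc=f([(138,292),(511,292),(325,486)],45)
print('line',a(l[1]-l[0]),'bar',a(b[1]-b[0]),'mark ends',a(m[1]-m[0]),m)
for ctr in ((600.5,-310.4),dc[:2].mean(0)): print(ctr,[a(x-np.array(ctr)) for x in m], a(l[1]-np.array(ctr)))
E
```

```text
line -26.92 bar -25.79 mark ends -24.74 [[ 622.20522741 -321.01901537]
 [ 629.01231849 -324.15604324]]
(600.5, -310.4) [np.float64(-26.07), np.float64(-25.76)] -27.51
[ 599.76433962 -310.36701916] [np.float64(-25.39), np.float64(-25.24)] -26.7
```

Request:
drive_tool(
  increments=[
    {"dp": [0,0,20],"turn": 0},
    {"dp": [-10,10,25],"turn": 0},
    {"dp": [-20,30,25],"turn": 0},
    {"dp": [-25,35,20],"turn": 0},
    {"dp": [-25,35,20],"turn": 0},
    {"dp": [-25,35,10],"turn": 0},
    {"dp": [-25,35,0],"turn": 0},
    {"dp": [-25,35,0],"turn": 0},
    {"dp": [-25,35,0],"turn": 0},
    {"dp": [-20,30,0],"turn": 0},
  ],
)

```text
clock: 64.6
tcp_pos: [497.8, -76.1, 240.2]
tcp_rot: [-0.6, -0.374, 0.374, 0.6]
ft_force: [0.6, 1.1, -0.6]
gripper_width: 51.2
```

Request:
drive_tool(
  increments=[
    {"dp": [0,0,0],"turn": 0.1},
    {"dp": [0,0,0],"turn": 0.1},
    {"dp": [0,0,0],"turn": 0.05},
    {"dp": [0,0,0],"turn": 0},
    {"dp": [0,0,0],"turn": 0},
    {"dp": [0,0,0],"turn": 0},
    {"dp": [0,0,0],"turn": 0},
    {"dp": [0,0,0],"turn": 0},
    {"dp": [0,0,0],"turn": 0},
    {"dp": [0,0,0],"turn": 0},
  ],
)

```text
clock: 65.6
tcp_pos: [499.9, -78.0, 239.7]
tcp_rot: [-0.549, -0.446, 0.446, 0.549]
ft_force: [-0.6, -0.8, 0.0]
gripper_width: 51.7
```

```bash
python3 - <<'E'
from h import *
st(); snap('wrist','w30'); snap('scene','s30'); crop('s30',150,150,340,290,'c31')
E
```

```text
{'clock': 65.6, 'q': [-0.292, 0.149, 1.569, 0.0, 1.423, -1.656], 'joint_vel': [0.001, -0.001, 0.002, 0.001, 0.0, 0.001], 'joint_torque': [-0.005, -34.437, -25.125, -0.0, 0.001, 0.001], 'tcp_pos': [499.891, -78.0, 239.671], 'tcp_rot': [-0.549, -0.446, 0.446, 0.549], 'ft_force': [-0.627, -0.78, 0.043], 'moment': [0.0, 0.037, 0.026], 'gripper_width': 51.705}
```

View pics/w30.png

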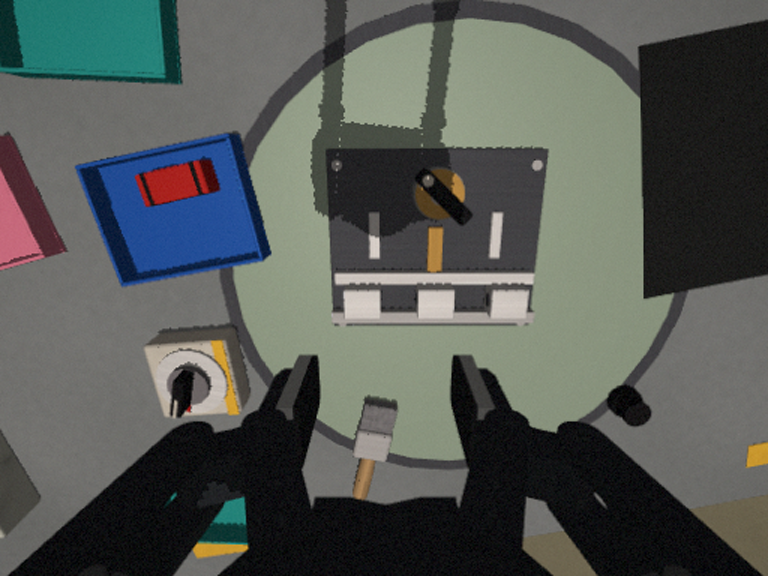

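View pics/c31.png

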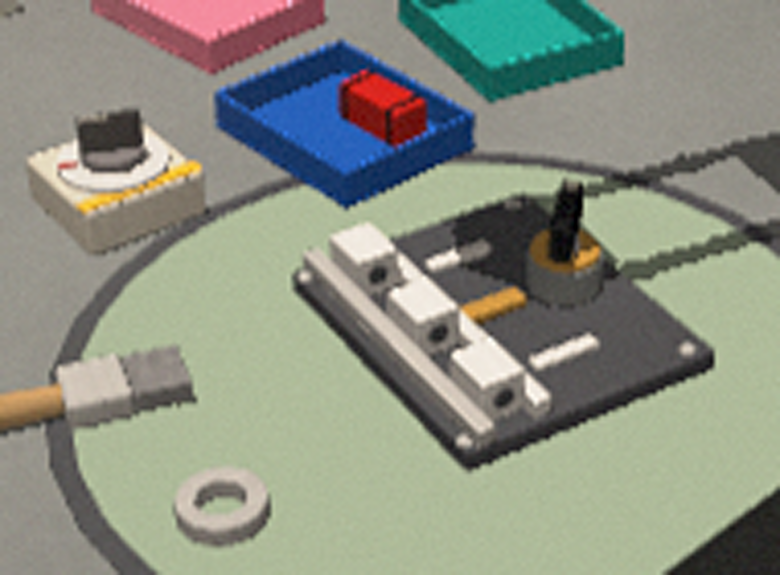

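```bash
python3 -c "
from workcell import order
print(order.sign_off())"
```

```text
the job is handed in; nothing more can be done
None
```

I've handed the job in at about 66 s of the 208 s allowed, with no check left failing, but the T-handle click is inferred from torque rather than read directly.

- **Spacer:** It went into the middle of the blue tray. The first grasp closed on nothing, because the fingertips sit about 33 mm behind the reported TCP; the next, lower grasp held. The spacer later moved a few centimetres inside the tray while the arm was elsewhere. It still lies flat in the tray, so I left it.
- **Bars:** Three were present. All lie flat in the channel with their spotted ends along it. The final pictures show them pressed between the jaws, with a measured gap of about 30 mm.
- **T-handle:** I turned it 1.5 rad clockwise. The wrist torque rose to a single peak of about 0.20 N m, then fell steadily to 0.09 N m while the jaw stayed put. I took that as the first click and stopped at an estimated 0.3 rad of slip; the second is near 0.8.
- **Focus knob:** The white line is within about 1–2° of the red mark, seen from directly above.
- **Bystanders:** I touched neither the loupe, the ring gauge nor the brush, and the last pictures show no sign that they moved. The arm ended clear of everything.

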